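# Cap the cell canisters and sweep the housing seam with a probe

### The arm

A 7-joint arm with a two-finger parallel gripper is mounted at the origin on a cart in front of the work surface, level with it; the furniture and walls round the work are solid. World frame = base frame: x ahead of the robot, y to its left, z up, the work surface at z = 0. Lengths are in m, angles in rad, forces in N, time in s.
With the tool pointing down it reaches from about 0.35 to 0.9 m from the base axis. Payload 8.1 kg.
Tool frame: the origin (TCP) lies at the centre of the arm's flange, where the gripper is bolted on; the fingertips stand 178 mm ahead of it and the grasp point (between the pads) lies 159 mm ahead of it; z points along the fingers, y is the line along which they close (so a half turn about z gives the same grasp; the last joint's range is limited). The gripper opens to 92 mm and grips with 3 to 60 N. Pads are 19 mm wide; open, the fingers measure 130 mm over their backs; the gripper's body (75 mm by 190 mm) begins 47 mm behind the grasp point.
Start: joints at [1.219, 0.434, 0.025, 1.573, -0.012, 1.134, -0.075], TCP at [0.154, -0.606, 0.405] pointing down, gripper open.
Joint ranges: [-2.62, 2.62], [-0.44, 2.09], [-1.27, 1.32], [0.08, 2.57], [-1.32, 4.46], [0.12, 2], [-2.74, 2.74]. Speed limits (rad/s): [2.22, 2.22, 3.01, 3.01, 3.14, 3.14, 3.14].

### API

Orientations are given as a rotation vector (axis times angle).
In Python, from cell import arm gives the robot as it stands. The module is installed in compiled form; this text tells all that it offers.
- The arm moves only by the shell command python3 -m inch 'ROWS' [FORCE]. ROWS is text: rows parted by semicolons, each of 5 numbers parted by spaces: the shift along the tool's x, y, z in m, then the turn about the tool's z in rad, then the finger opening in m, from 0 to 0.0918. In form: x y z roll fingers; .... A call has 1 to 5 rows; each row is the pose to reach, as a shift and turn from the pose commanded when the call began, along the tool's axes at that moment; what a row does not reach only later rows make up. A row lasts 1/10 s, in which the tool goes at most 50 mm and 8.59 degrees, less where a joint would pass 70% of its speed; a pose out of reach is approached as far as the arm can. A call with a gripper value outside its range is refused whole. The fingers move at their own pace and stop on an object; FORCE is the grip in N (left out, the last holds). Time passes only in rows, so rows that repeat a pose let the fingers close. It gives the time, the measured TCP pose, the force, the opening and the grip force at its end, in the units of the state.
- arm.observe(): the state, without advancing time (a new reading comes with each control period).
- arm.get_image(name): name is "side" or "top"; returns the picture (384x512x3 uint8, red, green, blue); there is no depth.
- arm.get_calibration(name): a dict with "intrinsics" (3x3 intrinsics, pixels), "pose" (4x4, takes a point from camera to world coordinates). Camera axes: x right, y up, looking along -z (the intrinsics and any distortion apply to the point x, -y, -z); pixel columns grow to the right and rows downward; lengths in m; the calibration is good to about 2 mm. A picture is of the moment at which its call begins. get_calibration takes no time and is no camera call.
- arm.sign_off(): hands the job in; it is judged then, once.
Trained networks look in the newest picture that a camera, given by its name, has taken for a name from the list of things; names that differ only in an ending like _2 or _b are one class to them, and where a whole thing is asked for, a point or a joint stands for the part that bears it (a point fixed in the world has none). Each returns a list of dicts, best first, with "conf" (0 to 1); they miss things now and then, are a little off and sometimes report something else, mostly with a low value. They report only what shows in the picture. A call takes as long as a camera call.
- arm.look_for(camera, query): "point" ([row, column] in pixels, amid what is visible of it).
- arm.silhouettes(camera, query): "region" (384x512 bool, what is visible of it) and "point" ([row, column] in pixels, amid what is visible of it).
- arm.place_of(camera, query): "point" ([row, column] in pixels: a listed point, or the origin of a listed thing).
The state is a dict: "clock": time; "joints": joint angles; "dq": joint speeds; "joint_efforts": joint torques, N m; "position": TCP position; "ee_rot": TCP orientation; "force": force on the tool from outside, world axes, zero at the start; "ft_torque": the same for the moment, N m; "width": opening from 0.0 (shut) to 1.0 (fully open); "gripper_force": force on a finger pad.
Only numpy, scipy, OpenCV 4.12 (cv2) and the standard library are available. Lean on these libraries where they do the work, as an engineer would, in place of code of your own. Each camera call takes 0.05 s, during which the arm holds its last target. There are 200 camera calls.

### The job

Get the screened housing ready and check it for leaks: screw every canister cap that is still loose fully home (clockwise; some may be home already), leaving the canisters in their pockets. Then take the near-field probe from its mat and sweep its ball tip slowly, at 2 to 3 cm/s, along the whole dark seam on top of the housing, touching or just above it, starting at the end by the brass stud and following both bends to the other end. Finally lay the probe back lengthwise in the middle of its mat, and leave the heatsink and the ferrite ring where they are.

Things in the scene. Friction and masses are not known exactly. Their poses are not given: they have to be found in the camera images.
- riser: fixed grey over-bench shelf on legs, 250 x 690 mm, in front of the robot; all the work stands on its level top, which is at z = 0.155. Origin on the bench under its middle; it never moves.
- housing: flat aluminium housing, 150 (x) x 316 (y) x 34 mm high, fixed on the left or right half of the riser. Origin: centre of its underside; own x away from the robot, y left. A dark seam runs over its flat top on the robot side; 3 or 4 canisters stand in square pockets 8 mm deep, 82 mm apart, at x = +30 mm. A brass stud 12 mm wide, 6 mm high, stands 14 mm beyond the seam's start (left, +y end).
- mat: thin black rubber rest mat, 210 (own x) x 100 (own y) x 3 mm, fixed on the other half of the riser. Origin: centre of its underside, own x away from the robot.
- probe: near-field probe, loose, about 60 g: handle 95 mm long (own x), 18 wide (y), 16 high (z), black at the rear; a 6 mm shaft runs on along +x to an 8 mm ball. Origin: centre of the handle's underside. At the start it lies about lengthwise on the mat, ball away from the robot. Grip the handle's rear half from above and tilt the hand 20 to 30 degrees so that the ball is lowest.
- probe_ball (a point): centre of the probe's 8 mm ball tip, on the axis of handle and shaft: 102.5 mm ahead of the probe's origin and 8 mm above the handle's underside.
- heatsink: bystander: black finned heatsink 30 x 38 x 22 mm, loose on the riser beside the mat; to be left where it is. Origin: centre of its underside.
- ferrite: bystander: dark ferrite ring 35 mm across, 13 mm high, loose on the riser beside the mat; to be left where it is. Origin: centre of its underside.
- seam_0 (a point): point 0 of the housing's seam, at the stud end, the start; the seam is straight between neighbouring points. It lies 4 mm above the flat top of the housing: where the centre of the probe's ball is when the ball touches the seam.
- seam_1 (a point): point 1 of the housing's seam, 41.7 mm on; the seam is straight between neighbouring points. It lies 4 mm above the flat top of the housing: where the centre of the probe's ball is when the ball touches the seam.
- seam_2 (a point): point 2 of the housing's seam, 83.3 mm on; the seam is straight between neighbouring points. It lies 4 mm above the flat top of the housing: where the centre of the probe's ball is when the ball touches the seam.
- seam_3 (a point): point 3 of the housing's seam, 125 mm on: first bend; the seam is straight between neighbouring points. It lies 4 mm above the flat top of the housing: where the centre of the probe's ball is when the ball touches the seam.
- seam_4 (a point): point 4 of the housing's seam, 182 mm on: second bend; the seam is straight between neighbouring points. It lies 4 mm above the flat top of the housing: where the centre of the probe's ball is when the ball touches the seam.
- seam_5 (a point): point 5 of the housing's seam, 219 mm on; the seam is straight between neighbouring points. It lies 4 mm above the flat top of the housing: where the centre of the probe's ball is when the ball touches the seam.
- seam_6 (a point): point 6 of the housing's seam, 257 mm on: the far end of the seam; the seam is straight between neighbouring points. It lies 4 mm above the flat top of the housing: where the centre of the probe's ball is when the ball touches the seam.
- cap_a_grip (a point): middle of the wing on the cap of canister a (round, 46 mm, 32 high, 0.5 kg; its square foot in a pocket keeps it from turning). Cap: 47 mm disc 10 mm thick with an upright wing on it, 44 mm long (own x), 13 thick (y), 22 high. The point is on the turning axis, 11 mm above the disc, 11 below the wing's top, and turns with the cap; the wing's white end is own -x. None if absent.
- cap_a (a joint): turn of the cap of canister a, rad. 0: fully home on its stop, the wing's white end then points to the housing's robot side (own -x), over the mark on the canister's foot. Grows anticlockwise from above (unscrewing), to 4.6. Takes about 0.06 N m; stays where left; captive, does not rise. None if absent.
- cap_b_grip (a point): middle of the wing on the cap of canister b (round, 46 mm, 32 high, 0.5 kg; its square foot in a pocket keeps it from turning). Cap: 47 mm disc 10 mm thick with an upright wing on it, 44 mm long (own x), 13 thick (y), 22 high. The point is on the turning axis, 11 mm above the disc, 11 below the wing's top, and turns with the cap; the wing's white end is own -x. None if absent.
- cap_b (a joint): turn of the cap of canister b, rad. 0: fully home on its stop, the wing's white end then points to the housing's robot side (own -x), over the mark on the canister's foot. Grows anticlockwise from above (unscrewing), to 4.6. Takes about 0.06 N m; stays where left; captive, does not rise. None if absent.
- cap_c_grip (a point): middle of the wing on the cap of canister c (round, 46 mm, 32 high, 0.5 kg; its square foot in a pocket keeps it from turning). Cap: 47 mm disc 10 mm thick with an upright wing on it, 44 mm long (own x), 13 thick (y), 22 high. The point is on the turning axis, 11 mm above the disc, 11 below the wing's top, and turns with the cap; the wing's white end is own -x. None if absent.
- cap_c (a joint): turn of the cap of canister c, rad. 0: fully home on its stop, the wing's white end then points to the housing's robot side (own -x), over the mark on the canister's foot. Grows anticlockwise from above (unscrewing), to 4.6. Takes about 0.06 N m; stays where left; captive, does not rise. None if absent.
- cap_d_grip (a point): middle of the wing on the cap of canister d (round, 46 mm, 32 high, 0.5 kg; its square foot in a pocket keeps it from turning). Cap: 47 mm disc 10 mm thick with an upright wing on it, 44 mm long (own x), 13 thick (y), 22 high. The point is on the turning axis, 11 mm above the disc, 11 below the wing's top, and turns with the cap; the wing's white end is own -x. None if absent.
- cap_d (a joint): turn of the cap of canister d, rad. 0: fully home on its stop, the wing's white end then points to the housing's robot side (own -x), over the mark on the canister's foot. Grows anticlockwise from above (unscrewing), to 4.6. Takes about 0.06 N m; stays where left; captive, does not rise. None if absent.

How it is judged:
By the outcome, as a careful person would: the job done as asked, in the order asked, and still so for the second after the job is handed in, with the robot touching nothing.
Of canister_a, canister_b, canister_c, canister_d only 3 to 4 are there at a start; the rules pass over those that are not, and their reading is None.
At some moment in a run one of probe may be knocked a few centimetres aside while the robot is not near it.
Once in a run the grip may slacken for a moment while it holds something.
It also fails if it takes over 210 s, if anything falls off the work surface, if the arm or the gripper's body presses on something with over 40 N, if the wrist force passes 120 N, or if a joint passes its speed limit or range.

## Working session

There is one attempt and no reset: what is moved stays moved. The work goes in short steps, Python scripts to look and compute and a shell command to move; the robot and the scene stay as the last step left them, time stands still between calls to the robot, and variables do not carry over. Pictures are saved under pics/ and viewed, at most 14 in all, crops included, and the job is handed in when it is done.

```bash
mkdir -p pics; ls; cat > h.py <<'E'
import numpy as np, cv2
from cell import arm
from scipy.spatial.transform import Rotation as R
def ray(cam,p):
    c=arm.get_calibration(cam);K=np.array(c["intrinsics"]);T=np.array(c["pose"])
    d=np.linalg.inv(K)@np.array([p[1],p[0],1.]);d=np.array([d[0],-d[1],-d[2]])
    return T[:3,3],T[:3,:3]@d
def at(cam,p,z):
    o,d=ray(cam,p);return o+d*(z-o[2])/d[2]
def pix(cam,P):
    c=arm.get_calibration(cam);K=np.array(c["intrinsics"]);T=np.array(c["pose"])
    q=T[:3,:3].T@(np.array(P)-T[:3,3]);u=K@np.array([q[0],-q[1],-q[2]]);return u[1]/u[2],u[0]/u[2]
def tri(p1,p2):
    (o1,d1),(o2,d2)=ray("top",p1),ray("side",p2)
    s=np.linalg.lstsq(np.c_[d1,-d2],o2-o1,rcond=None)[0]
    a,b=o1+s[0]*d1,o2+s[1]*d2;return (a+b)/2,np.linalg.norm(a-b)
def save(cam,n):
    im=arm.get_image(cam);cv2.imwrite("pics/"+n,im[:,:,::-1]);return im
E
python3 - <<'E'
from h import *
np.set_printoptions(precision=4,suppress=True)
for c in("top","side"): save(c,c+"0.png");print(arm.get_calibration(c))
s=arm.observe();print(s)
print(R.from_rotvec(s["ee_rot"]).as_matrix())
for q in["housing","mat","probe","probe_ball","heatsink","ferrite","cap_a_grip"]+["seam_%d"%i for i in range(7)]:
  for c in("top","side"):
    print(q,c,[(np.round(r["point"],1).tolist(),round(r["conf"],2)) for r in arm.place_of(c,q)][:5])
E
```

```text
pics
{'intrinsics': array([[352.2308,   0.    , 255.0835],
       [  0.    , 352.2308, 191.9637],
       [  0.    ,   0.    ,   1.    ]]), 'pose': array([[ 0.024 ,  0.9989, -0.0401,  0.4823],
       [-0.9986,  0.0258,  0.0452,  0.015 ],
       [ 0.0462,  0.0389,  0.9982,  0.9897],
       [ 0.    ,  0.    ,  0.    ,  1.    ]])}
{'intrinsics': array([[377.6893,   0.    , 261.5284],
       [  0.    , 377.6893, 193.0706],
       [  0.    ,   0.    ,   1.    ]]), 'pose': array([[-0.9977,  0.0346, -0.0588,  0.4751],
       [-0.0682, -0.5472,  0.8342,  0.7282],
       [-0.0033,  0.8363,  0.5483,  0.6664],
       [ 0.    ,  0.    ,  0.    ,  1.    ]])}
{'clock': 0.1, 'joints': array([ 1.2194,  0.4351,  0.025 ,  1.574 , -0.0116,  1.134 , -0.0751]), 'dq': array([-0.0004, -0.0009,  0.0013, -0.0035, -0.0013,  0.0007, -0.0008]), 'joint_efforts': array([  0.0037, -66.9135,   0.988 , -31.5147,  -0.0607,   0.0375,
         0.0001]), 'position': array([ 0.1538, -0.6056,  0.404 ]), 'ee_rot': array([-3.116 , -0.3895,  0.0005]), 'force': array([-0.1455, -0.2418, -0.7388]), 'ft_torque': array([ 0.0111, -
[... 2003 characters left out ...]
67.5], 0.82), ([214.3, 275.0], 0.81)]
seam_4 side [([151.2, 283.4], 0.95), ([159.9, 290.4], 0.79), ([178.5, 286.2], 0.76), ([188.1, 284.6], 0.75), ([143.3, 285.6], 0.72)]
seam_5 top [([206.7, 336.7], 0.95), ([206.3, 350.8], 0.93), ([214.1, 295.6], 0.83), ([206.0, 367.5], 0.82), ([214.3, 275.0], 0.81)]
seam_5 side [([151.2, 283.4], 0.95), ([159.9, 290.4], 0.79), ([178.5, 286.2], 0.76), ([188.1, 284.6], 0.75), ([143.3, 285.6], 0.72)]
seam_6 top [([206.7, 336.7], 0.95), ([206.3, 350.8], 0.93), ([214.1, 295.6], 0.83), ([206.0, 367.5], 0.82), ([214.3, 275.0], 0.81)]
seam_6 side [([151.2, 283.4], 0.95), ([159.9, 290.4], 0.79), ([178.5, 286.2], 0.76), ([188.1, 284.6], 0.75), ([143.3, 285.6], 0.72)]
```

```bash
python3 - <<'E'
import cv2
a=cv2.imread("pics/top0.png");b=cv2.imread("pics/side0.png")
cv2.imwrite("pics/t1.png",cv2.resize(a[130:260,100:420],(800,325),interpolation=3))
cv2.imwrite("pics/s1.png",cv2.resize(b[90:330,160:380],(550,600),interpolation=3))
E
```

```text
(no output)
```

View pics/t1.png

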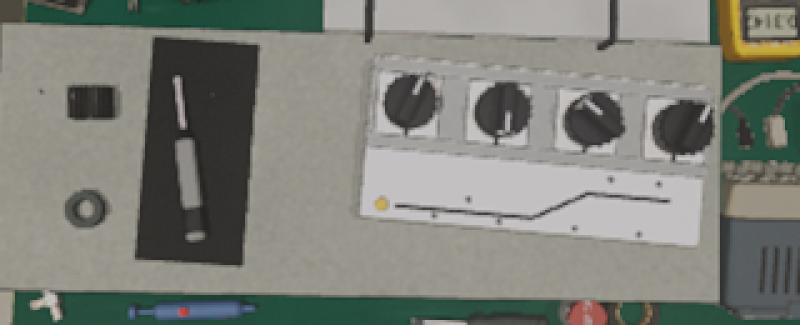

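View pics/s1.png

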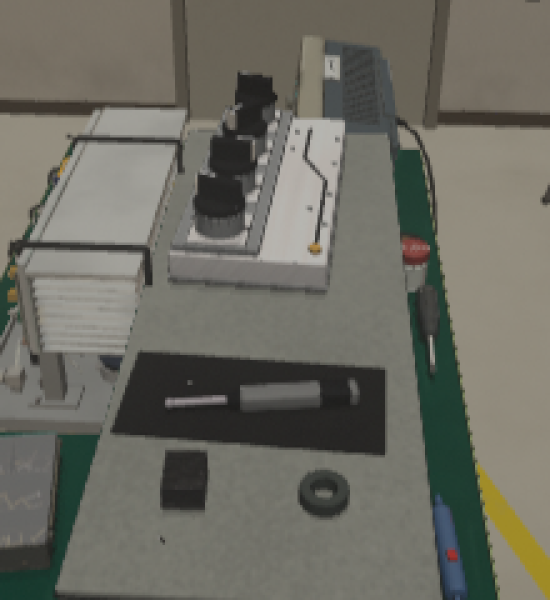

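```bash
python3 - <<'E'
from h import *
np.set_printoptions(precision=4,suppress=True)
for n,p in dict(tl=(150.8,249.2),bl=(216.4,243.2),br=(228.4,379.2)).items(): print(n,at("top",p,.189))
print("hous",at("top",(191,310.7),.155),"mat",at("top",(189.8,179.1),.155),"probe",at("top",(207.2,178.5),.158),"ball",at("top",(161.7,171.2),.166))
print(tri((207.2,178.5),(249.5,282.4)),tri((161.7,171.2),(252.6,227.9)))
for r in arm.place_of("top","seam_0"): print(at("top",r["point"],.193),round(r["conf"],2))
for r in arm.place_of("top","cap_a_grip"): print(r)
for r in arm.look_for("top","cap_a"): print(r)
for r in arm.silhouettes("top","cap_a"): print(at("top",r["point"],.234),r["conf"],r["region"].sum())
for c in "top",:
  for q in "heatsink","ferrite","mat":
    for r in arm.silhouettes(c,q): print(q,at(c,r["point"],.16),r["conf"],r["region"].sum())
a=cv2.imread("pics/top0.png")
cv2.imwrite("pics/t2.png",cv2.resize(a[145:235,240:390],None,fx=5.3,fy=5.3,interpolation=2))
E
```

```text
tl [ 0.6083 -0.0056  0.189 ]
bl [0.4583 0.0043 0.189 ]
br [ 0.4378 -0.3097  0.189 ]
hous [ 0.5216 -0.1559  0.155 ] mat [0.5163 0.1561 0.155 ] probe [0.4754 0.1556 0.158 ] ball [0.5807 0.1745 0.166 ]
(array([0.4747, 0.1558, 0.1567]), np.float64(0.0014577794889853424)) (array([0.5812, 0.1756, 0.1601]), np.float64(0.0004418784846830255))
[ 0.4854 -0.2087  0.193 ] 0.95
[ 0.4871 -0.2414  0.193 ] 0.93
[ 0.4663 -0.1145  0.193 ] 0.83
[ 0.4887 -0.2802  0.193 ] 0.82
[ 0.4648 -0.0675  0.193 ] 0.81
[ 0.4632 -0.1549  0.193 ] 0.76
[0.5518 0.2471 0.193 ] 0.18
[ 0.5469 -0.3032  0.193 ] 0.17
{'point': [183.6, 378.4], 'conf': 0.98}
{'point': [182.8, 376.5], 'conf': 0.95}
{'point': [175.8, 336.6], 'conf': 0.75}
{'point': [167.8, 263.7], 'conf': 0.63}
{'point': [169.5, 300.4], 'conf': 0.59}
{'point': [202.3, 177.3], 'conf': 0.43}
[ 0.5493 -0.1934  0.234 ] 0.8 366
[ 0.5649 -0.0368  0.234 ] 0.78 416
[ 0.5428 -0.2824  0.234 ] 0.6 442
[ 0.5607 -0.1184  0.234 ] 0.59 351
heatsink [0.5563 0.251  0.16  ] 0.83 244
ferrite [0.4617 0.2569 0.16  ] 0.72 169
ferrite [ 0.5513 -0.31    0.16  ] 0.27 401
mat [0.5251 0.1518 0.16  ] 0.98 3481
```

View pics/t2.png

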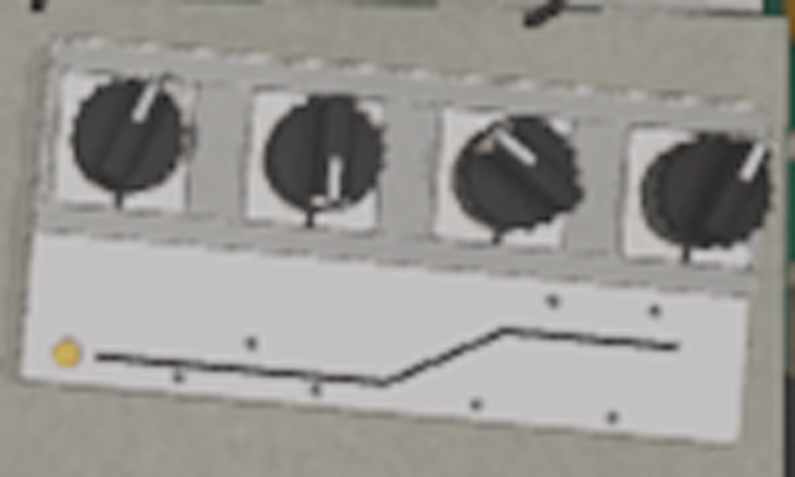

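```bash
cat >> h.py <<'E'
np.set_printoptions(precision=4,suppress=True)
HC=np.array([.5228,-.1570]);HY=np.radians(-3.75)
def H(x,y): return HC+np.array([[np.cos(HY),-np.sin(HY)],[np.sin(HY),np.cos(HY)]])@[x,y]
def togo(P,head):
    s=arm.observe();M=R.from_rotvec(s["ee_rot"]).as_matrix()
    d=M.T@(np.array(P)-s["position"]);h=np.degrees(np.arctan2(M[1,0],M[0,0]))
    r=(h-head+180)%360-180
    print("pos",s["position"],"head %.1f"%h,"tilt",M[:2,2],"j7 %.2f"%s["joints"][6],"t %.1f"%s["clock"])
    print("shift",d,"roll %.3f"%np.radians(r), "j7 then %.2f"%(s["joints"][6]+np.radians(r)))
E
python3 - <<'E'
from h import *
for y in(.123,.041,-.041,-.123): print(H(.03,y))
Hs=[np.array([[np.cos(HY),np.sin(HY)],[-np.sin(HY),np.cos(HY)]])@(np.array(p)-HC) for p in[(.4648,-.0675),(.4663,-.1145),(.4632,-.1549),(.4854,-.2087),(.4871,-.2414),(.4887,-.2802)]]
print(np.array(Hs))
im=cv2.imread("pics/top0.png").astype(int);
# sanity: seam crop px -> housing frame
for n,(u,v) in dict(stud=(67,353),s0=(97,357),s3=(387,383),s4=(505,330),s6=(679,347)).items():
    w=at("top",(v/5.3+145-.4,u/5.3+240-.4),.189)[:2]
    print(n,w,np.array([[np.cos(HY),np.sin(HY)],[-np.sin(HY),np.cos(HY)]])@(w-HC))
togo([*H(.03,-.123),.47],152)
E
```

```text
[ 0.5608 -0.0362]
[ 0.5554 -0.118 ]
[ 0.5501 -0.1999]
[ 0.5447 -0.2817]
[[-0.0637  0.0855]
 [-0.0592  0.0387]
 [-0.0596 -0.0018]
 [-0.0339 -0.054 ]
 [-0.0301 -0.0866]
 [-0.026  -0.1252]]
stud [ 0.4706 -0.0159] [-0.0614  0.1374]
s0 [ 0.4692 -0.0288] [-0.0619  0.1244]
s3 [ 0.4609 -0.1544] [-0.062  -0.0015]
s4 [ 0.4849 -0.2056] [-0.0346 -0.051 ]
s6 [ 0.4794 -0.2823] [-0.0351 -0.1279]
pos [ 0.1539 -0.6058  0.4047] head 14.3 tilt [ 0. -0.] j7 -0.08 t 1.9
shift [ 0.4586 -0.2179 -0.0653] roll -2.404 j7 then -2.48
```

```bash
i="python3 -m inch"
python3 -m inch '0 0 -.045 0 .0918; 0 0 -.09 0 .06; .046 -.022 -.09 0 .04; .092 -.044 -.09 0 .035; .138 -.066 -.09 0 .035'
python3 -m inch '.04 -.019 0 0 .035; .08 -.038 0 0 .035; .12 -.057 0 0 .035; .16 -.076 0 0 .035; .2 -.095 0 0 .035'
python3 -m inch '.04 -.019 0 0 .035; .08 -.038 0 0 .035; .12 -.057 0 0 .035; .12 -.057 0 0 .035'
python3 -m inch '0 0 0 -.145 .035; 0 0 0 -.29 .035; 0 0 0 -.435 .035; 0 0 0 -.58 .035; 0 0 0 -.725 .035'
python3 -m inch '0 0 0 -.145 .035; 0 0 0 -.29 .035; 0 0 0 -.435 .035; 0 0 0 -.58 .035; 0 0 0 -.725 .035'
python3 -m inch '0 0 0 -.145 .035; 0 0 0 -.29 .035; 0 0 0 -.435 .035; 0 0 0 -.58 .035; 0 0 0 -.725 .035'
python3 -m inch '0 0 0 -.12 .035; 0 0 0 -.229 .035; 0 0 0 -.229 .035'
python3 - <<'E'
from h import *
togo([*H(.03,-.123),.404],152)
E
```

```text
clock: 2.35
position: [0.27, -0.5086, 0.4952]
ee_rot: [3.117, 0.388, 0.001]
force: [1.2, 0.1, 0.8]
width: 0.697
gripper_force: 0.0
clock: 2.85
position: [0.4407, -0.3671, 0.495]
ee_rot: [3.117, 0.389, 0.0]
force: [0.4, -0.4, -0.3]
width: 0.385
gripper_force: 0.0
clock: 3.25
position: [0.5463, -0.2775, 0.4943]
ee_rot: [-3.112, -0.404, -0.004]
force: [-0.5, 0.2, -1.0]
width: 0.38
gripper_force: 0.0
clock: 3.75
position: [0.5415, -0.284, 0.4947]
ee_rot: [2.772, 1.477, -0.001]
force: [-0.3, -0.4, -0.1]
width: 0.378
gripper_force: 0.0
clock: 4.25
position: [0.5415, -0.2841, 0.4947]
ee_rot: [2.068, 2.364, -0.001]
force: [-0.0, 0.1, 0.0]
width: 0.382
gripper_force: 0.0
clock: 4.75
position: [0.5415, -0.2841, 0.4947]
ee_rot: [-1.095, -2.944, 0.001]
force: [-0.5, -0.8, -0.3]
width: 0.381
gripper_force: 0.0
clock: 5.05
position: [0.5415, -0.2842, 0.4946]
ee_rot: [-0.759, -3.048, 0.0]
force: [0.3, -0.0, -0.2]
width: 0.38
gripper_force: 0.0
pos [ 0.5415 -0.2842  0.4946] head 152.1 tilt [-0.0003 -0.0001] j7 1.25 t 5.0
shift [-0.0017  0.0037  0.0906] roll 0.001 j7 then 1.25
```

```bash
python3 -c "
from h import *
print(arm.observe()['joints'])"
python3 -m inch '0 0 0 .14 .035; 0 0 0 .28 .035; 0 0 0 .28 .035'
python3 -c "
from h import *
print(arm.observe()['joints'])"
```

```text
[ 0.8317  0.4368 -0.6573  1.4267  0.2671  1.3684  1.2493]
clock: 5.35
position: [0.5417, -0.2837, 0.4948]
ee_rot: [1.186, 2.909, -0.001]
force: [0.7, -0.4, -0.4]
width: 0.383
gripper_force: 0.0
[ 0.793   0.4235 -0.5948  1.4299  0.2381  1.3602  0.986 ]
```

```bash
python3 -m inch '0 0 0 -.14 .035; 0 0 0 -.28 .035; 0 0 0 -.28 .035'
python3 -m inch '-.0017 .0037 .03 0 .035; -.0017 .0037 .06 0 .035; -.0017 .0037 .08 0 .035; -.0017 .0037 .09 0 .035; -.0017 .0037 .09 0 .035'
python3 -m inch '0 0 0 0 0; 0 0 0 0 0; 0 0 0 0 0; 0 0 0 0 0; 0 0 0 0 0' 25
python3 - <<'E'
from h import *
save("top","t3.png");a=save("side","s3.png")[:,:,::-1]
t=cv2.imread("pics/t3.png")[140:240,240:400]
cv2.imwrite("pics/c3.png",np.hstack([cv2.resize(t,(480,300),interpolation=2),cv2.resize(a[80:180,220:320],(300,300),interpolation=2)]))
togo([*H(.03,-.123),.404],152)
E
```

```text
clock: 5.65
position: [0.5417, -0.2839, 0.4947]
ee_rot: [-0.754, -3.05, 0.0]
force: [-0.9, -0.3, 0.4]
width: 0.38
gripper_force: 0.0
clock: 6.15
position: [0.5444, -0.2807, 0.409]
ee_rot: [0.765, 3.046, -0.004]
force: [-17.1, 4.6, 34.6]
width: 0.384
gripper_force: 17.4
clock: 6.65
position: [0.5456, -0.2823, 0.4091]
ee_rot: [0.766, 3.041, -0.005]
force: [-6.4, -1.2, 27.3]
width: 0.142
gripper_force: 32.9
pos [ 0.5456 -0.2823  0.4091] head 151.7 tilt [ 0.005  -0.0048] j7 1.20 t 6.8
shift [0.0011 0.0001 0.0051] roll -0.005 j7 then 1.19
```

View pics/c3.png

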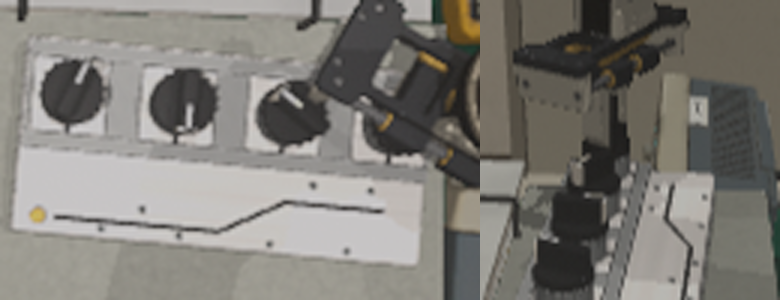

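```bash
python3 -m inch '0 0 -.003 0 0; 0 0 -.006 0 0; 0 0 -.006 0 0'
python3 -m inch '0 0 0 .14 0; 0 0 0 .28 0; 0 0 0 .42 0; 0 0 0 .56 0; 0 0 0 .7 0'
python3 -m inch '0 0 0 .14 0; 0 0 0 .28 0; 0 0 0 .42 0; 0 0 0 .56 0; 0 0 0 .7 0'
python3 -c "
from h import *
s=arm.observe();print(s['ft_torque'],s['joints'],s['force'])"
```

```text
clock: 7.05
position: [0.5452, -0.2818, 0.4106]
ee_rot: [0.763, 3.047, -0.001]
force: [2.8, -4.8, -2.2]
width: 0.138
gripper_force: 27.7
clock: 7.55
position: [0.5449, -0.2823, 0.4104]
ee_rot: [1.769, 2.596, -0.002]
force: [1.2, -5.6, -2.8]
width: 0.141
gripper_force: 27.6
clock: 8.05
position: [0.5445, -0.2823, 0.4102]
ee_rot: [-2.552, -1.832, 0.003]
force: [-0.3, -5.6, -3.6]
width: 0.142
gripper_force: 27.5
[-1.347   0.134   0.0404] [ 0.6144  0.437  -0.3238  1.5731  0.1494  1.157  -0.0672] [-0.2861 -5.5519 -3.5543]
```

```bash
python3 -m inch '0 0 0 .14 0; 0 0 0 .28 0; 0 0 0 .42 0; 0 0 0 .56 0; 0 0 0 .7 0'
python3 -m inch '0 0 0 .14 0; 0 0 0 .28 0; 0 0 0 .42 0; 0 0 0 .42 0'
P='from h import *
s=arm.observe();M=R.from_rotvec(s["ee_rot"]).as_matrix();print("tz %.3f"%s["ft_torque"][2],"head %.1f"%np.degrees(np.arctan2(M[1,0],M[0,0])),"j7 %.2f"%s["joints"][6])'
echo "$P" > st.py; python3 st.py
python3 -m inch '0 0 0 .05 0; 0 0 0 .1 0; 0 0 0 .1 0';python3 st.py
python3 -m inch '0 0 0 .05 0; 0 0 0 .1 0; 0 0 0 .1 0';python3 st.py
```

```text
clock: 8.55
position: [0.5442, -0.2821, 0.4099]
ee_rot: [-3.025, -0.846, 0.005]
force: [-1.2, -4.4, -3.7]
width: 0.141
gripper_force: 27.4
clock: 8.95
position: [0.5443, -0.2817, 0.4098]
ee_rot: [3.135, 0.202, -0.005]
force: [-1.9, -4.3, -4.2]
width: 0.14
gripper_force: 27.2
tz -0.043 head 7.4 j7 -1.09
clock: 9.25
position: [0.5444, -0.2816, 0.4099]
ee_rot: [-3.141, -0.055, 0.004]
force: [-2.3, -4.1, -4.2]
width: 0.141
gripper_force: 27.1
tz -0.071 head 2.0 j7 -1.17
clock: 9.55
position: [0.5445, -0.2815, 0.4099]
ee_rot: [-3.14, 0.103, 0.004]
force: [-2.1, -4.8, -6.7]
width: 0.14
gripper_force: 27.0
tz -0.046 head -3.7 j7 -1.26
```

```bash
python3 -m inch '0 0 0 .04 0; 0 0 0 .04 0';python3 st.py
python3 -m inch '0 0 0 .04 0; 0 0 0 .04 0; 0 0 0 .04 0';python3 st.py
```

```text
clock: 9.75
position: [0.5445, -0.2817, 0.4101]
ee_rot: [3.137, -0.165, -0.003]
force: [-2.4, -5.4, -6.2]
width: 0.14
gripper_force: 26.1
tz 0.206 head -6.0 j7 -1.30
clock: 10.05
position: [0.5445, -0.2818, 0.4102]
ee_rot: [3.133, -0.225, -0.003]
force: [-2.5, -5.5, -6.4]
width: 0.138
gripper_force: 27.0
tz 0.453 head -8.2 j7 -1.33
```

```bash
python3 -m inch '0 0 0 -.04 .035; 0 0 0 -.04 .035; 0 0 0 -.04 .035; 0 0 -.03 -.04 .035; 0 0 -.065 -.04 .035'
python3 -m inch '0 0 0 -.14 .035; 0 0 0 -.28 .035; 0 0 0 -.42 .035; 0 0 0 -.56 .035; 0 0 0 -.7 .035'
python3 - <<'E'
from h import *
save("top","t4.png")
togo([*H(.03,-.041),.411],51)
E
```

```text
clock: 10.55
position: [0.5451, -0.2805, 0.4755]
ee_rot: [-3.136, 0.166, 0.004]
force: [1.2, 1.0, 0.6]
width: 0.386
gripper_force: 0.0
clock: 11.05
position: [0.5454, -0.2806, 0.4761]
ee_rot: [-3.001, -0.928, -0.002]
force: [-0.4, 0.1, -0.4]
width: 0.378
gripper_force: 0.0
pos [ 0.5454 -0.2807  0.4761] head 34.8 tilt [0.0009 0.0003] j7 -0.63 t 11.1
shift [ 0.05   -0.0636  0.0651] roll -0.282 j7 then -0.91
```

```bash
python3 -m inch '.025 -.032 0 0 .035; .05 -.0636 0 0 .035; .05 -.0636 0 -.14 .035; .05 -.0636 0 -.282 .035; .05 -.0636 0 -.282 .035'
python3 - <<'E'
from h import *
togo([*H(.03,-.041),.411],51)
E
```

```text
clock: 11.6
position: [0.5512, -0.1999, 0.4761]
ee_rot: [2.845, 1.332, 0.001]
force: [0.5, -0.4, 0.4]
width: 0.382
gripper_force: 0.0
pos [ 0.5512 -0.1999  0.4761] head 50.2 tilt [0.0007 0.0003] j7 -0.52 t 11.6
shift [-0.0008 -0.0009  0.0651] roll -0.014 j7 then -0.53
```

```bash
python3 -m inch '0 0 .03 0 .035; 0 0 .05 0 .035; 0 0 .06 0 .035; 0 0 .063 0 .035; 0 0 .063 0 .035'
python3 -m inch '0 0 0 0 0; 0 0 0 0 0; 0 0 0 0 0; 0 0 0 0 0; 0 0 0 0 0' 25
python3 -m inch '0 0 0 .14 0; 0 0 0 .28 0; 0 0 0 .42 0; 0 0 0 .56 0; 0 0 0 .7 0'
python3 st.py
python3 -m inch '0 0 0 .14 0; 0 0 0 .28 0; 0 0 0 .42 0; 0 0 0 .56 0; 0 0 0 .7 0'
python3 -m inch '0 0 0 .14 0; 0 0 0 .28 0; 0 0 0 .42 0; 0 0 0 .56 0; 0 0 0 .56 0'
python3 st.py
```

```text
clock: 12.1
position: [0.5512, -0.2006, 0.4131]
ee_rot: [2.847, 1.328, 0.0]
force: [0.3, -0.7, 0.8]
width: 0.381
gripper_force: 0.0
clock: 12.6
position: [0.5511, -0.2004, 0.4133]
ee_rot: [2.846, 1.33, 0.001]
force: [-1.3, 0.2, 4.3]
width: 0.137
gripper_force: 25.0
clock: 13.1
position: [0.5512, -0.2006, 0.4133]
ee_rot: [3.13, 0.265, 0.002]
force: [-0.7, -0.8, 3.1]
width: 0.142
gripper_force: 25.0
tz 0.079 head 9.7 j7 -1.18
clock: 13.6
position: [0.5511, -0.2009, 0.4133]
ee_rot: [3.031, -0.825, 0.002]
force: [-0.2, -0.5, 3.5]
width: 0.139
gripper_force: 25.0
clock: 14.1
position: [0.551, -0.201, 0.4132]
ee_rot: [2.687, -1.626, 0.002]
force: [-1.7, -1.7, 5.2]
width: 0.137
gripper_force: 25.0
tz -0.081 head -62.3 j7 -2.34
```

```bash
python3 -m inch '0 0 0 0 .035; 0 0 0 0 .035; 0 0 0 0 .035; 0 0 -.03 0 .035; 0 0 -.045 0 .035'
python3 -m inch '0 0 0 -.145 .035; 0 0 0 -.29 .035; 0 0 0 -.435 .035; 0 0 0 -.58 .035; 0 0 0 -.725 .035'
python3 -m inch '0 0 0 -.145 .035; 0 0 0 -.29 .035; 0 0 0 -.435 .035; 0 0 0 -.58 .035; 0 0 0 -.725 .035'
python3 -m inch '0 0 0 -.145 .035; 0 0 0 -.29 .035; 0 0 0 -.435 .035; 0 0 0 -.58 .035; 0 0 0 -.725 .035'
python3 -m inch '0 0 0 -.145 .035; 0 0 0 -.29 .035; 0 0 0 -.435 .035; 0 0 0 -.58 .035; 0 0 0 -.725 .035'
python3 -m inch '0 0 0 -.145 .035; 0 0 0 -.24 .035; 0 0 0 -.24 .035'
python3 - <<'E'
from h import *
togo([*H(.03,-.041),.412],118)
E
```

```text
clock: 14.6
position: [0.5512, -0.2005, 0.4591]
ee_rot: [-2.691, 1.62, -0.001]
force: [0.3, -0.4, 0.2]
width: 0.38
gripper_force: 0.0
clock: 15.1
position: [0.551, -0.2004, 0.4575]
ee_rot: [-3.093, 0.551, 0.001]
force: [1.7, -0.5, -0.5]
width: 0.379
gripper_force: 0.0
clock: 15.6
position: [0.551, -0.2004, 0.4575]
ee_rot: [-3.087, -0.581, 0.0]
force: [-0.8, 0.7, 0.7]
width: 0.383
gripper_force: 0.0
clock: 16.1
position: [0.551, -0.2004, 0.4575]
ee_rot: [-2.68, -1.638, 0.0]
force: [0.1, -0.3, 0.0]
width: 0.381
gripper_force: 0.0
clock: 16.6
position: [0.551, -0.2005, 0.4575]
ee_rot: [-1.925, -2.482, -0.0]
force: [-0.2, -0.3, -0.6]
width: 0.38
gripper_force: 0.0
clock: 16.9
position: [0.5509, -0.2006, 0.4575]
ee_rot: [-1.621, -2.691, -0.0]
force: [-0.7, 0.2, -0.1]
width: 0.381
gripper_force: 0.0
pos [ 0.5509 -0.2006  0.4575] head 117.9 tilt [-0.0003  0.0005] j7 0.59 t 16.9
shift [ 0.0011 -0.0004  0.0455] roll -0.002 j7 then 0.59
```

```bash
python3 -m inch '0 0 .02 0 .035; 0 0 .035 0 .035; 0 0 .043 0 .035; 0 0 .045 0 .035; 0 0 .045 0 .035'
python3 -m inch '0 0 0 0 0; 0 0 0 0 0; 0 0 0 0 0; 0 0 0 0 0; 0 0 0 0 0' 25
python3 -m inch '0 0 0 .14 0; 0 0 0 .28 0; 0 0 0 .42 0; 0 0 0 .56 0; 0 0 0 .7 0' | head -2
python3 -m inch '0 0 0 .14 0; 0 0 0 .28 0; 0 0 0 .42 0; 0 0 0 .56 0; 0 0 0 .7 0'| head -2
python3 -m inch '0 0 0 .14 0; 0 0 0 .28 0; 0 0 0 .42 0; 0 0 0 .56 0; 0 0 0 .56 0'
python3 st.py
python3 -m inch '0 0 0 .1 0; 0 0 0 .13 0; 0 0 0 .13 0';python3 st.py
python3 -m inch '0 0 0 .04 0; 0 0 0 .04 0';python3 st.py
python3 -m inch '0 0 0 .04 0; 0 0 0 .04 0';python3 st.py
```

```text
clock: 17.4
position: [0.5511, -0.2004, 0.4129]
ee_rot: [-1.625, -2.688, -0.0]
force: [0.3, 0.2, 0.0]
width: 0.379
gripper_force: 0.0
clock: 17.9
position: [0.551, -0.2006, 0.4131]
ee_rot: [1.624, 2.689, -0.0]
force: [-2.4, -1.1, 3.6]
width: 0.139
gripper_force: 25.0
clock: 18.4
position: [0.551, -0.2006, 0.4131]
clock: 18.9
position: [0.551, -0.2005, 0.4131]
clock: 19.4
position: [0.551, -0.2005, 0.4131]
ee_rot: [3.138, 0.145, 0.001]
force: [-1.1, -1.2, 3.7]
width: 0.14
gripper_force: 25.0
tz -0.094 head 5.3 j7 -1.23
clock: 19.7
position: [0.551, -0.2006, 0.4131]
ee_rot: [3.141, -0.05, 0.001]
force: [-2.2, -0.4, 5.8]
width: 0.142
gripper_force: 25.0
tz -0.071 head -1.8 j7 -1.34
clock: 19.9
position: [0.551, -0.2006, 0.4131]
ee_rot: [3.139, -0.114, 0.001]
force: [-1.6, -0.4, 4.7]
width: 0.137
gripper_force: 25.0
tz -0.032 head -4.1 j7 -1.38
clock: 20.1
position: [0.551, -0.2005, 0.4131]
ee_rot: [3.136, -0.175, 0.0]
force: [-1.7, -0.3, 6.0]
width: 0.139
gripper_force: 25.1
tz 0.375 head -6.4 j7 -1.42
```

```bash
python3 -m inch '0 0 0 -.04 .035; 0 0 0 -.04 .035; 0 0 0 -.04 .035; 0 0 -.03 -.04 .035; 0 0 -.055 -.04 .035'
python3 - <<'E'
from h import *
save("top","t5.png")
togo([*H(.03,.041),.412],-1)
E
```

```text
clock: 20.6
position: [0.551, -0.2004, 0.468]
ee_rot: [-3.139, 0.117, 0.002]
force: [0.1, -0.0, -0.2]
width: 0.38
gripper_force: 0.0
pos [ 0.5517 -0.2007  0.4727] head -4.3 tilt [ 0.0052 -0.0013] j7 -1.38 t 20.6
shift [-0.0028 -0.0827  0.0607] roll -0.057 j7 then -1.44
```

```bash
python3 -m inch '-.001 -.04 0 0 .035; -.002 -.0827 0 -.05 .035; -.002 -.0827 0 -.05 .035;-.002 -.0827 0 -.05 .035'
python3 - <<'E'
from h import *
togo([*H(.03,.041),.412],-1)
E
```

```text
clock: 21.05
position: [0.5554, -0.1166, 0.4676]
ee_rot: [-3.141, 0.035, 0.0]
force: [0.4, -0.3, -0.1]
width: 0.385
gripper_force: 0.0
pos [ 0.5554 -0.1166  0.4676] head -1.3 tilt [-0.0001  0.0002] j7 -1.49 t 21.1
shift [0.0001 0.0014 0.0556] roll -0.005 j7 then -1.49
```

```bash
python3 -m inch '0 .0014 .02 0 .035; 0 .0014 .04 0 .035; 0 .0014 .05 0 .035; 0 .0014 .055 0 .035; 0 .0014 .055 0 .035'
python3 -m inch '0 0 0 0 0; 0 0 0 0 0; 0 0 0 0 0; 0 0 0 0 0; 0 0 0 0 0' 25
python3 st.py
python3 -m inch '0 0 0 .03 0; 0 0 0 .03 0';python3 st.py
python3 -m inch '0 0 0 .03 0; 0 0 0 .03 0';python3 st.py
python3 -m inch '0 0 0 .03 0; 0 0 0 .03 0';python3 st.py
```

```text
clock: 21.55
position: [0.5552, -0.1198, 0.4124]
ee_rot: [3.141, -0.041, -0.001]
force: [-0.2, -1.1, -0.5]
width: 0.383
gripper_force: 0.0
clock: 22.05
position: [0.5554, -0.1192, 0.4133]
ee_rot: [3.141, -0.04, 0.002]
force: [-1.0, 0.6, 2.7]
width: 0.138
gripper_force: 24.9
tz -0.066 head -1.4 j7 -1.49
clock: 22.25
position: [0.5554, -0.1192, 0.4133]
ee_rot: [3.14, -0.089, 0.002]
force: [-0.8, 0.2, 5.2]
width: 0.141
gripper_force: 24.9
tz 0.061 head -3.3 j7 -1.52
clock: 22.45
position: [0.5554, -0.1192, 0.4133]
ee_rot: [3.138, -0.136, 0.002]
force: [-0.2, -0.3, 5.8]
width: 0.139
gripper_force: 24.9
tz 0.091 head -5.0 j7 -1.55
clock: 22.65
position: [0.5555, -0.119, 0.4132]
ee_rot: [-3.136, 0.182, -0.002]
force: [-0.7, 1.4, 5.4]
width: 0.137
gripper_force: 25.2
tz 0.434 head -6.6 j7 -1.57
```

```bash
python3 -m inch '0 0 0 -.04 .035; 0 0 0 -.04 .035; 0 0 0 -.04 .035; 0 0 -.03 -.04 .035; 0 0 -.055 -.04 .035' | head -2
python3 -m inch '-.001 -.04 0 0 .035; -.002 -.0827 0 -.05 .035; -.002 -.0827 0 -.05 .035' | head -2
python3 -m inch '0 0 0 -.145 .035; 0 0 0 -.29 .035; 0 0 0 -.435 .035; 0 0 0 -.58 .035; 0 0 0 -.725 .035' | head -2
python3 -m inch '0 0 0 -.145 .035; 0 0 0 -.29 .035; 0 0 0 -.435 .035; 0 0 0 -.58 .035; 0 0 0 -.725 .035' | head -2
python3 -m inch '0 0 0 -.145 .035; 0 0 0 -.29 .035; 0 0 0 -.435 .035; 0 0 0 -.58 .035; 0 0 0 -.725 .035' | head -2
python3 -m inch '0 0 0 -.145 .035; 0 0 0 -.29 .035; 0 0 0 -.435 .035; 0 0 0 -.435 .035; 0 0 0 -.435 .035'
python3 - <<'E'
from h import *
togo([*H(.03,.123),.412],150)
E
```

```text
clock: 23.15
position: [0.5551, -0.1194, 0.468]
clock: 23.45
position: [0.5595, -0.03, 0.4678]
clock: 23.95
position: [0.5594, -0.0368, 0.4674]
clock: 24.45
position: [0.5594, -0.0369, 0.4674]
clock: 24.95
position: [0.5594, -0.0369, 0.4674]
clock: 25.45
position: [0.5594, -0.0369, 0.4675]
ee_rot: [-0.871, -3.018, 0.0]
force: [0.6, 0.8, 0.9]
width: 0.379
gripper_force: 0.0
pos [ 0.5594 -0.0369  0.4675] head 147.8 tilt [-0.0004  0.0001] j7 0.81 t 25.4
shift [-0.0008  0.0013  0.0555] roll -0.038 j7 then 0.77
```

```bash
python3 -m inch '-.0008 -.0013 .02 -.038 .035; -.0008 .0013 .04 -.038 .035; -.0008 .0013 .05 -.038 .035; -.0008 .0013 .055 -.038 .035; -.0008 .0013 .055 -.038 .035'
python3 -m inch '0 0 0 0 0; 0 0 0 0 0; 0 0 0 0 0; 0 0 0 0 0; 0 0 0 0 0' 25
python3 -m inch '0 0 0 .14 0; 0 0 0 .28 0; 0 0 0 .42 0; 0 0 0 .56 0; 0 0 0 .7 0' | head -2
python3 -m inch '0 0 0 .14 0; 0 0 0 .28 0; 0 0 0 .42 0; 0 0 0 .56 0; 0 0 0 .7 0'| head -2
python3 -m inch '0 0 0 .14 0; 0 0 0 .28 0; 0 0 0 .42 0; 0 0 0 .56 0; 0 0 0 .7 0'| head -2
python3 -m inch '0 0 0 .14 0; 0 0 0 .28 0; 0 0 0 .42 0; 0 0 0 .42 0'
python3 st.py
python3 -m inch '0 0 0 .04 0; 0 0 0 .08 0; 0 0 0 .08 0';python3 st.py
python3 -m inch '0 0 0 .04 0; 0 0 0 .04 0';python3 st.py
python3 -m inch '0 0 0 .04 0; 0 0 0 .04 0';python3 st.py
python3 -m inch '0 0 0 .04 0; 0 0 0 .04 0';python3 st.py
```

```text
clock: 25.95
position: [0.5608, -0.036, 0.4125]
ee_rot: [-0.808, -3.035, 0.0]
force: [0.2, -0.6, 0.4]
width: 0.383
gripper_force: 0.0
clock: 26.45
position: [0.5608, -0.0361, 0.4132]
ee_rot: [0.806, 3.036, -0.0]
force: [-1.3, -0.3, 3.6]
width: 0.142
gripper_force: 24.6
clock: 26.95
position: [0.5612, -0.0357, 0.4132]
clock: 27.45
position: [0.5615, -0.0359, 0.4133]
clock: 27.95
position: [0.5617, -0.0362, 0.4134]
clock: 28.35
position: [0.5617, -0.0364, 0.4134]
ee_rot: [3.137, 0.157, 0.005]
force: [4.1, -1.7, 1.9]
width: 0.144
gripper_force: 24.9
tz -0.026 head 5.7 j7 -1.51
clock: 28.65
position: [0.5616, -0.0364, 0.4134]
ee_rot: [3.141, 0.04, 0.005]
force: [5.6, -2.6, 1.4]
width: 0.141
gripper_force: 24.9
tz -0.019 head 1.4 j7 -1.58
clock: 28.85
position: [0.5616, -0.0365, 0.4134]
ee_rot: [3.141, -0.023, 0.005]
force: [4.6, -3.5, 1.3]
width: 0.142
gripper_force: 24.9
tz 0.010 head -0.8 j7 -1.62
clock: 29.05
position: [0.5616, -0.0365, 0.4134]
ee_rot: [3.14, -0.086, 0.005]
force: [5.1, -2.7, 1.6]
width: 0.139
gripper_force: 24.9
tz -0.028 head -3.1 j7 -1.65
clock: 29.25
position: [0.5616, -0.0365, 0.4134]
ee_rot: [3.137, -0.149, 0.005]
force: [5.2, -2.6, 2.4]
width: 0.141
gripper_force: 24.9
tz 0.057 head -5.4 j7 -1.69
```

Push a little more, release, rise and check all caps and the probe.

```bash
python3 -m inch '0 0 0 .04 0; 0 0 0 .04 0';python3 st.py
python3 -m inch '0 0 0 .03 0; 0 0 0 .03 0';python3 st.py
python3 -m inch '0 0 0 -.06 .035; 0 0 0 -.06 .035; 0 0 0 -.06 .035; 0 0 -.03 -.06 .035; 0 0 -.08 -.06 .05'
python3 -m inch '-.04 0 -.03 0 .05; -.09 0 -.03 0 .05; -.14 0 -.03 0 .05; -.18 0 -.03 0 .05; -.18 0 -.03 0 .05'
python3 - <<'E'
from h import *
t=save("top","t6.png")[:,:,::-1];b=save("side","s6.png")[:,:,::-1]
cv2.imwrite("pics/c6.png",np.vstack([cv2.resize(t[145:235,240:390],(600,360),interpolation=2),cv2.resize(b[215:315,210:360],(600,400),interpolation=2)[:240]]))
for c in("top","side"):
  for q in("probe","probe_ball"):
    print(q,c,[(np.round(r["point"],1).tolist(),round(r["conf"],2)) for r in arm.place_of(c,q)][:3])
E
```

```text
clock: 29.45
position: [0.5616, -0.0365, 0.4134]
ee_rot: [3.134, -0.211, 0.005]
force: [4.4, -3.4, 1.9]
width: 0.145
gripper_force: 25.2
tz 0.459 head -7.7 j7 -1.73
clock: 29.65
position: [0.5616, -0.0367, 0.4134]
ee_rot: [3.13, -0.257, 0.005]
force: [4.1, -4.6, 2.3]
width: 0.143
gripper_force: 25.7
tz 0.466 head -9.4 j7 -1.75
clock: 30.15
position: [0.56, -0.0357, 0.4905]
ee_rot: [3.137, -0.168, -0.012]
force: [0.8, -0.3, 0.0]
width: 0.429
gripper_force: 0.0
clock: 30.65
position: [0.3775, -0.0162, 0.523]
ee_rot: [-3.137, 0.167, 0.001]
force: [0.6, -0.1, 0.3]
width: 0.542
gripper_force: 0.0
probe top [([209.2, 353.0], 0.63), ([205.4, 179.6], 0.62)]
probe_ball top [([162.0, 173.7], 0.61)]
probe side [([251.1, 277.1], 0.92)]
probe_ball side [([251.1, 231.0], 0.88)]
```

View pics/c6.png

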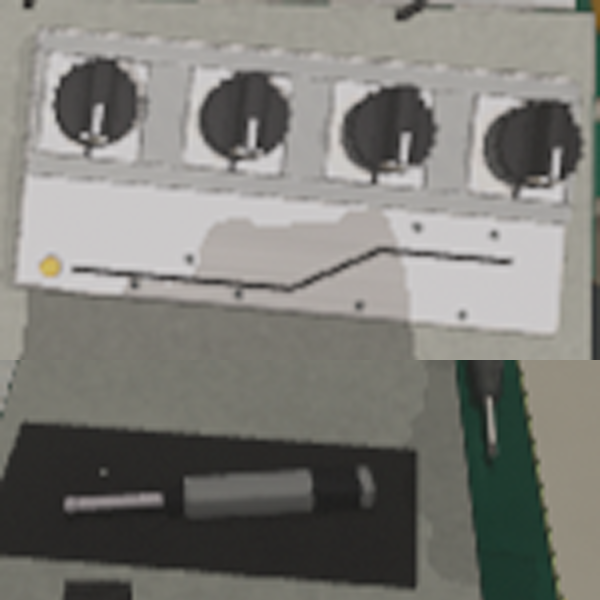

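```bash
cp pics/t6.png /tmp/; python3 - <<'E'
from h import *
p,e=tri((205.4,179.6),(251.1,277.1));b,f=tri((162,173.7),(251.1,231.0));print(p,e,b,f)
p2=at("top",(205.4,179.6),.158);b2=at("top",(162,173.7),.166);print(p2,b2,np.linalg.norm(b2-p2),np.degrees(np.arctan2(*(b2-p2)[1::-1])))
t=cv2.imread("pics/t6.png")
# bright handle/shaft pixels within mat
m=t[140:240,155:205].astype(int).sum(2)
ys,xs=np.nonzero(m>230); print(len(ys))
w=np.array([at("top",(y+140,x+155),.170)[:2] for y,x in zip(ys,xs)])
c=w.mean(0);v=np.linalg.svd(w-c)[2][0];print(c,v,np.degrees(np.arctan2(v[1],v[0])),(w-c)@v@np.eye(1)[0] if 0 else (((w-c)@v).min(),((w-c)@v).max()))
cv2.imwrite("pics/p6.png",cv2.resize(t[140:240,130:230],(600,600),interpolation=2))
# mat corners
g=cv2.cvtColor(t,cv2.COLOR_BGR2GRAY);
mm=(g[130:260,140:215]<60).astype(np.uint8)
cn=max(cv2.findContours(cv2.morphologyEx(mm,3,np.ones((9,9))),0,2)[0],key=cv2.contourArea)
box=cv2.boxPoints(cv2.minAreaRect(cn));B=np.array([at("top",(y+130,x+140),.158)[:2] for x,y in box]);print(B,B.mean(0))
E
```

```text
[0.4821 0.1545 0.1507] 0.004838044613005015 [0.5783 0.1698 0.1593] 0.005302464104491758
[0.4797 0.1532 0.158 ] [0.5802 0.1687 0.166 ] 0.1020123122811625 8.780515906479621
1535
[0.5135 0.15  ] [-0.9864 -0.1647] -170.52247850109876 (np.float64(-0.12477539065281928), np.float64(0.11760852717416592))
[[0.4158 0.2147]
 [0.662  0.1974]
 [0.6544 0.0947]
 [0.4071 0.1134]] [0.5348 0.155 ]
```

View pics/p6.png

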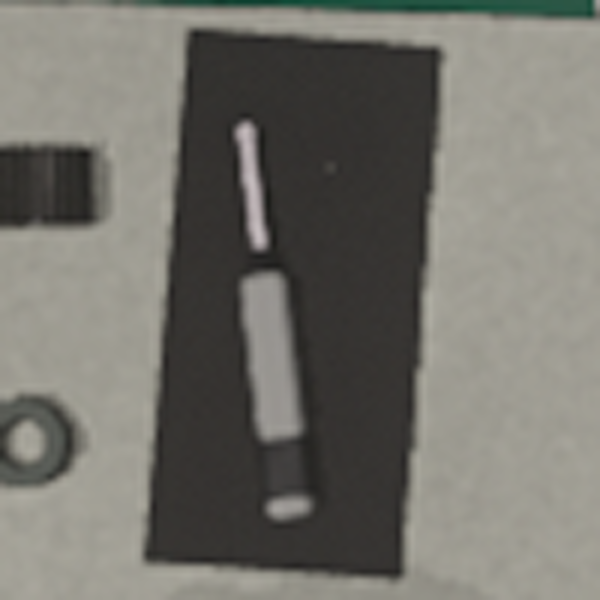

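```bash
python3 - <<'E'
from h import *
f=lambda u,v,z: at("top",(140+v/6-.4,130+u/6-.4),z)[:2]
C=[f(*c,.158) for c in((192,30),(441,48),(401,577),(147,560))];C=np.array(C)
print("mat",C.mean(0),np.linalg.norm(C[1]-C[0]),np.linalg.norm(C[2]-C[1]),np.degrees(np.arctan2(*(C[0]-C[3])[::-1])),np.degrees(np.arctan2(*(C[1]-C[2])[::-1])))
b=f(246,130,.166);h1=f(264,270,.174);h2=f(281,438,.174);r=f(290,507,.17)
print(b,h1,h2,r)
v=b-r;th=np.arctan2(v[1],v[0]);u=v/np.linalg.norm(v);print(np.degrees(th),np.linalg.norm(v),"handle ang",np.degrees(np.arctan2(*(h1-h2)[::-1])))
o=b-u*.1025;print("origin",o)
g=o-u*.012
togo([*g,.40],np.degrees(th))
E
```

```text
mat [0.5157 0.1561] 0.09716871663742334 0.2077487501690769 -2.8095448173587743 -2.5709735921666104
[0.5817 0.1759] [0.5271 0.1658] [0.4631 0.1572] [0.4367 0.1536]
8.742120605443244 0.14671838463525988 handle ang 7.598422739575568
origin [0.4804 0.1604]
pos [ 0.3828 -0.0167  0.5225] head -6.2 tilt [-0.0005 -0.    ] j7 -1.77 t 30.9
shift [ 0.0665 -0.1834  0.1224] roll -0.260 j7 then -2.03
```

```bash
python3 -m inch '.016 -.046 0 0 .05; .033 -.092 0 0 .05; .05 -.138 0 -.13 .05; .0665 -.1834 0 -.25 .05; .0665 -.1834 0 -.25 .05'
python3 -m inch '0 0 .04 0 .05; 0 0 .08 0 .05; 0 0 .12 0 .05; 0 0 .12 0 .05'
python3 - <<'E'
from h import *
t=save("top","t7.png")[:,:,::-1];s=save("side","s7.png")[:,:,::-1]
for c in("top","side"):
    print(c,[(np.round(r["point"],1).tolist(),round(r["conf"],2)) for r in arm.place_of(c,"probe_ball")][:3])
cv2.imwrite("pics/c7.png",np.hstack([cv2.resize(t[130:250,120:220],(400,480),interpolation=2),cv2.resize(s[180:300,200:300],(400,480),interpolation=2)]))
u=np.array([np.cos(.145),np.sin(.145)]);g=np.array([.5817,.1759])-u*.1145
togo([*g,.34],8.3)
E
```

```text
clock: 31.45
position: [0.4696, 0.1646, 0.5211]
ee_rot: [-3.13, -0.241, 0.003]
force: [0.5, -0.0, -0.1]
width: 0.548
gripper_force: 0.0
clock: 31.85
position: [0.4667, 0.1576, 0.3978]
ee_rot: [3.131, 0.223, -0.015]
force: [-0.4, -0.3, 0.4]
width: 0.544
gripper_force: 0.0
top [([164.3, 172.7], 0.45)]
side [([250.0, 230.5], 0.92)]
pos [0.4686 0.1589 0.4047] head 8.2 tilt [0.0026 0.0012] j7 -1.92 t 32.0
shift [-0.0003 -0.0004  0.0647] roll -0.002 j7 then -1.92
```

View pics/c7.png

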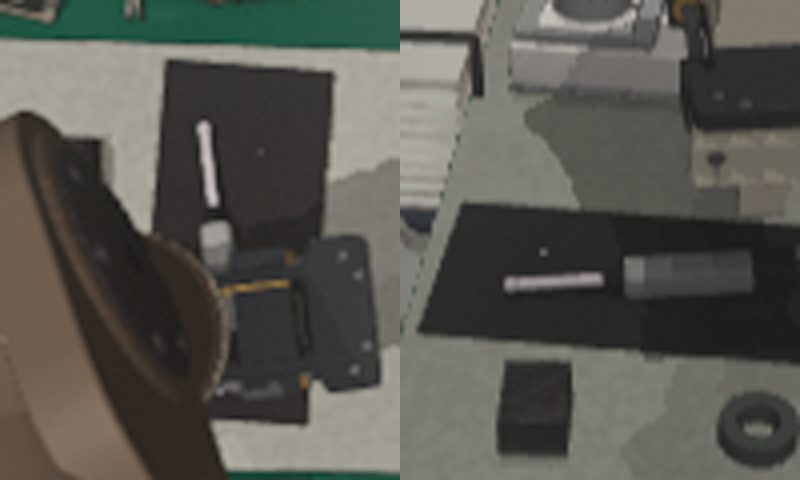

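```bash
python3 -m inch '0 0 .02 0 .05; 0 0 .04 0 .05; 0 0 .05 0 .05; 0 0 .059 0 .05; 0 0 .059 0 .05'
python3 - <<'E'
from h import *
togo([.4684,.1594,.34],8.3)
E
```

```text
clock: 32.55
position: [0.4677, 0.1586, 0.3437]
ee_rot: [3.133, 0.224, -0.0]
force: [0.2, -0.2, 0.5]
width: 0.547
gripper_force: 0.0
pos [0.4677 0.1586 0.3437] head 8.2 tilt [-0.0001 -0.0001] j7 -1.94 t 32.5
shift [ 0.0008 -0.0007  0.0037] roll -0.002 j7 then -1.94
```

```bash
python3 -m inch '.0008 -.0007 .0035 0 .05; .0008 -.0007 .0035 0 0; .0008 -.0007 .0035 0 0; .0008 -.0007 .0035 0 0; .0008 -.0007 .0035 0 0' 35
python3 -m inch '0 0 0 0 0; 0 0 0 0 0; 0 0 -.02 0 0; 0 0 -.04 0 0; 0 0 -.06 0 0'
python3 -m inch '0 0 -.02 0 0; 0 0 -.04 0 0; 0 0 -.04 0 0'
python3 - <<'E'
from h import *
t=save("top","t8.png")[:,:,::-1];s=save("side","s8.png")[:,:,::-1]
P={c:arm.place_of(c,"probe_ball") for c in("top","side")}
for c in P: print(c,[(np.round(r["point"],1).tolist(),round(r["conf"],2)) for r in P[c]][:3])
if P["top"] and P["side"]: print(tri(P["top"][0]["point"],P["side"][0]["point"]))
cv2.imwrite("pics/c8.png",np.hstack([cv2.resize(t[100:250,100:225],(400,480),interpolation=2),cv2.resize(s[150:270,200:300],(400,480),interpolation=2)]))
togo([.4684,.1594,.34],8.3)
E
```

```text
clock: 33.05
position: [0.4683, 0.1594, 0.3404]
ee_rot: [-3.134, -0.224, -0.001]
force: [0.1, -0.1, -0.5]
width: 0.249
gripper_force: 0.0
clock: 33.55
position: [0.4681, 0.1593, 0.4008]
ee_rot: [3.133, 0.224, -0.001]
force: [-0.6, -0.3, -0.6]
width: 0.188
gripper_force: 35.0
clock: 33.85
position: [0.4688, 0.1597, 0.4426]
ee_rot: [-3.132, -0.224, -0.006]
force: [0.6, -0.5, -1.0]
width: 0.193
gripper_force: 35.0
top [([154.5, 163.5], 0.75)]
side [([207.3, 225.8], 0.71)]
(array([0.5815, 0.1709, 0.2665]), np.float64(0.0030416011707289498))
pos [0.468  0.1592 0.4392] head 8.2 tilt [-0.0016 -0.0007] j7 -1.91 t 34.0
shift [ 0.0006 -0.0002  0.0992] roll -0.002 j7 then -1.91
```

View pics/c8.png

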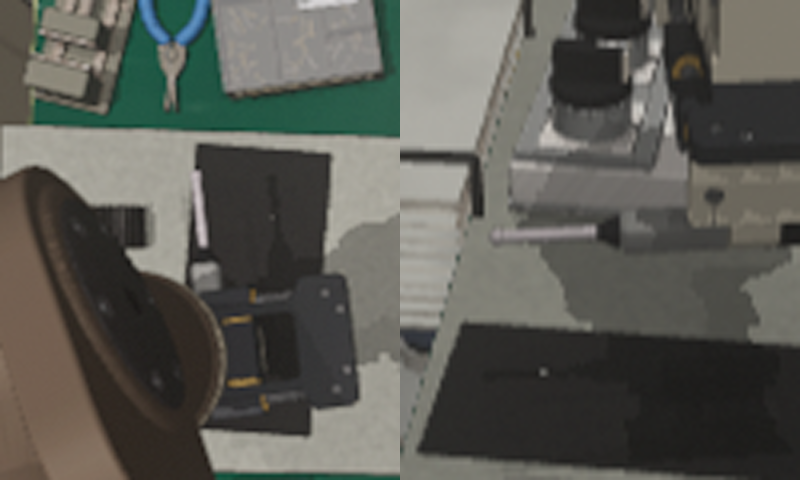

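```bash
python3 - <<'E'
from h import *
print(tri((211.2,252.2),(189.4,285.3)))
s6=tri((145+347/5.3-.4,240+679/5.3-.4),(90+129/2.5-.4,160+309/2.5-.4));print("seam6",s6)
b=at("top",(154.0,161.4),.2655)[:2];print("ball",b)
s=arm.observe();M=R.from_rotvec(s["ee_rot"]).as_matrix();print("tool xy",M[:,:2].T@(np.array([*b,.2655])-s["position"]), "nets",M[:,:2].T@(np.array([.5815,.1709,.2655])-s["position"]))
S0=np.array(H(-.062,.1244));th=np.radians(18);g=S0-.1140*np.array([np.cos(th),np.sin(th)]);print(S0,g)
togo([*g,.44],18)
E
```

```text
(array([ 0.4712, -0.0157,  0.19  ]), np.float64(0.0013008191970683186))
seam6 (array([ 0.4807, -0.2833,  0.1862]), np.float64(0.002732667970035675))
ball [0.584  0.1756]
tool xy [0.1175 0.0002] nets [0.1143 0.0045]
[ 0.4691 -0.0288] [ 0.3606 -0.064 ]
pos [0.468  0.1592 0.4392] head 8.2 tilt [-0.0016 -0.0007] j7 -1.91 t 34.0
shift [-0.138   0.2057 -0.0005] roll -0.171 j7 then -2.08
```

```bash
python3 -m inch '-.035 0 0 0 0; -.07 0 0 0 0; -.1 .02 0 0 0; -.115 .06 0 0 0; -.125 .1 0 0 0'
python3 -m inch '-.004 .035 0 0 0; -.008 .07 0 0 0; -.013 .1057 0 0 0; -.013 .1057 0 -.1 0; -.013 .1057 0 -.171 0'
python3 -m inch '0 0 .02 0 0; 0 0 .04 0 0; 0 0 .045 0 0; 0 0 .045 0 0'
cat > ball.py <<'E'
from h import *
import sys
n=sys.argv[1]
t=save("top","t%s.png"%n)[:,:,::-1];sd=save("side","s%s.png"%n)[:,:,::-1]
P={c:arm.place_of(c,"probe_ball") for c in("top","side")}
for c in P: print(c,[(np.round(r["point"],1).tolist(),round(r["conf"],2)) for r in P[c]][:3])
if P["top"] and P["side"]: print(tri(P["top"][0]["point"],P["side"][0]["point"]))
s=arm.observe();M=R.from_rotvec(s["ee_rot"]).as_matrix();b=s["position"]+M@[.1155,0,.1742]
r,c=pix("top",b);r2,c2=pix("side",b);print("model ball",b,"top px",r,c,"side px",r2,c2,"force",s["force"],"g",s["gripper_force"],"w",s["width"])
def crop(im,r,c,h=45,w=30):
    r=int(np.clip(r,h,384-h));c=int(np.clip(c,w,512-w));return cv2.resize(im[r-h//1:r+h,c-w:c+w],(400,600),interpolation=2)
cv2.imwrite("pics/c%s.png"%n,np.hstack([crop(t,r,c),crop(sd,r2,c2)]))
E
python3 ball.py 9; python3 -c "
from h import *
togo([.3606,-.064,.37],18)"
```

```text
clock: 34.55
position: [0.3572, 0.0417, 0.4394]
ee_rot: [3.133, 0.228, -0.002]
force: [0.8, -1.4, -0.4]
width: 0.191
gripper_force: 35.0
clock: 35.05
position: [0.3605, -0.065, 0.4393]
ee_rot: [-3.103, -0.492, 0.003]
force: [0.1, 0.8, -0.8]
width: 0.19
gripper_force: 35.0
clock: 35.45
position: [0.3606, -0.0639, 0.3944]
ee_rot: [-3.103, -0.491, 0.004]
force: [0.7, 0.6, 0.3]
width: 0.193
gripper_force: 35.0
top [([213.1, 257.4], 0.51)]
side [([175.9, 289.1], 0.58), ([253.7, 258.7], 0.28)]
(array([ 0.4657, -0.026 ,  0.2208]), np.float64(0.0029241373650670368))
model ball [ 0.4713 -0.0283  0.2218] top px 211.2151896257446 258.4949003271076 side px 174.92926842422835 286.05036655575617 force [ 0.0182  0.9774 -0.9346] g 34.99622046947479 w 0.1911575990033508
pos [ 0.3613 -0.0639  0.3959] head 18.0 tilt [ 0.0012 -0.0001] j7 -1.23 t 35.6
shift [-0.0007 -0.0001  0.0259] roll -0.000 j7 then -1.23
```

View pics/c9.png

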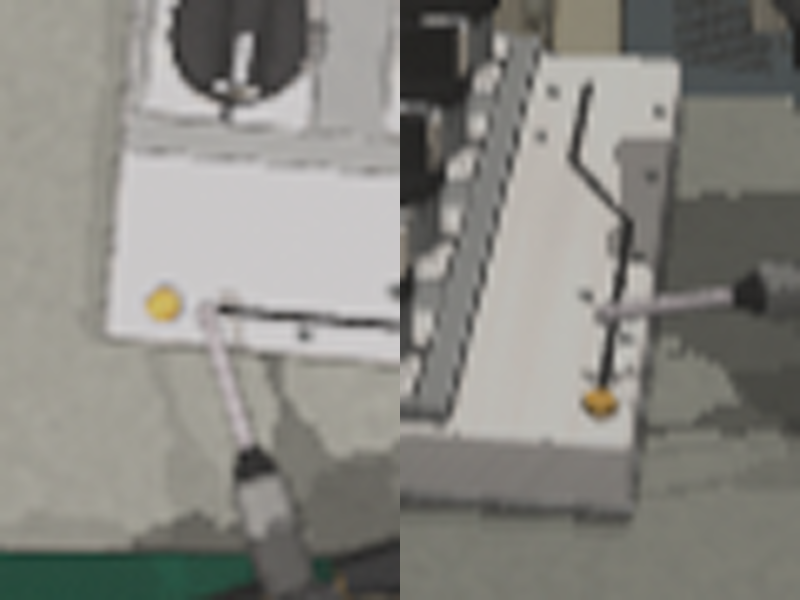

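```bash
sed -i 's/\.1155,0,/.1137,0,/' ball.py
python3 -m inch '0 0 .012 0 0; 0 0 .02 0 0; 0 0 .024 0 0; 0 0 .024 0 0'|grep -E "pos|forc"
python3 -m inch '0 0 .001 0 0; 0 0 .001 0 0; 0 0 .001 0 0'|grep -E "pos|forc"
python3 -m inch '0 0 .001 0 0; 0 0 .001 0 0; 0 0 .001 0 0'|grep -E "pos|forc"
python3 ball.py 10
```

```text
position: [0.3608, -0.0639, 0.371]
force: [-0.8, 0.7, 0.1]
gripper_force: 35.0
position: [0.3611, -0.0639, 0.3705]
force: [0.1, -0.5, -0.2]
gripper_force: 35.0
position: [0.361, -0.0639, 0.3692]
force: [-0.7, 0.0, -1.4]
gripper_force: 35.0
top [([212.6, 258.5], 0.61)]
side [([183.9, 287.9], 0.86)]
(array([ 0.467 , -0.0298,  0.1966]), np.float64(0.0016675363482008092))
model ball [ 0.4691 -0.0288  0.195 ] top px 212.03749867425404 258.06380425309857 side px 184.65425687987354 286.6461391360084 force [-0.5037  0.0291 -0.7525] g 34.99653697013855 w 0.19451217106621826
```

View pics/c10.png

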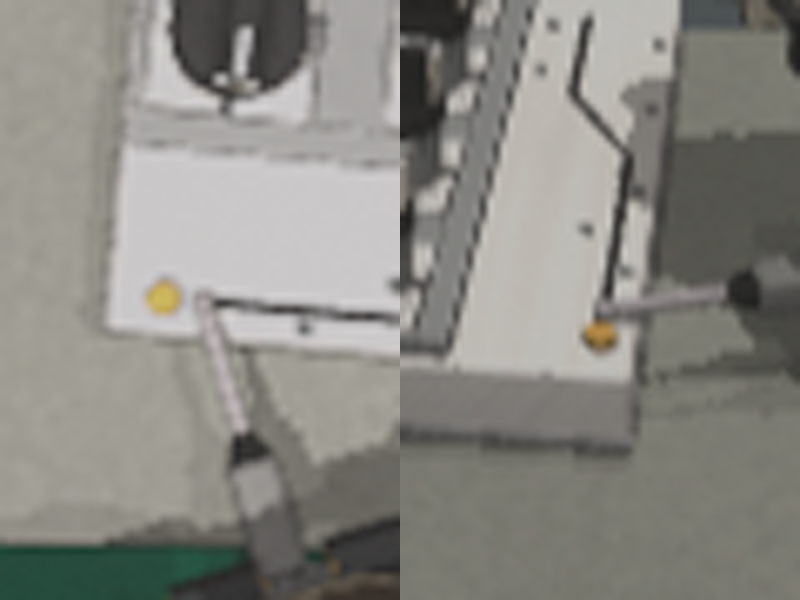

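```bash
for k in 1 ; do python3 -m inch '0 0 .001 0 0; 0 0 .001 0 0; 0 0 .001 0 0'|grep -E "pos|forc"; done
python3 -m inch '0 0 .001 0 0; 0 0 .001 0 0; 0 0 .001 0 0'|grep -E "pos|forc"
python3 -m inch '0 0 .001 0 0; 0 0 .001 0 0; 0 0 .001 0 0'|grep -E "pos|forc"
python3 -m inch '0 0 0 0 0; 0 0 0 0 0'|grep -E "pos|forc"
```

```text
position: [0.3609, -0.0639, 0.3682]
force: [-0.6, 0.8, -0.3]
gripper_force: 35.0
position: [0.361, -0.0639, 0.3672]
force: [-0.6, 0.1, -0.4]
gripper_force: 35.0
position: [0.361, -0.0639, 0.3662]
force: [-0.3, -0.1, 0.4]
gripper_force: 35.0
position: [0.361, -0.0639, 0.3663]
force: [0.2, 0.2, 0.1]
gripper_force: 35.0
```

```bash
python3 -m inch '0 0 .001 0 0; 0 0 .001 0 0; 0 0 .001 0 0'|grep -E "pos|forc"
python3 -m inch '0 0 .001 0 0; 0 0 .001 0 0; 0 0 .001 0 0'|grep -E "pos|forc"
python3 ball.py 11
```

```text
position: [0.361, -0.0639, 0.3653]
force: [-0.6, -0.6, 1.4]
gripper_force: 35.0
position: [0.361, -0.0639, 0.3642]
force: [-1.0, 0.7, 3.0]
gripper_force: 35.0
top [([211.5, 258.9], 0.8)]
side [([186.5, 287.2], 0.86)]
(array([ 0.4689, -0.0311,  0.1885]), np.float64(0.002653342895189448))
model ball [ 0.4691 -0.0288  0.1901] top px 211.96993876922454 257.93610170969527 side px 186.43579372808102 286.5494222329126 force [-0.4144  0.1618  2.7606] g 34.99839663505554 w 0.1903322050938093
```

```bash
python3 -m inch '.0008 -.0019 -.0025 0 0; .0008 -.0019 -.0025 0 0'|grep -E "pos|forc"
python3 -m inch '-.00093 .00232 0 0 0; -.00186 .00464 0 0 0; -.00279 .00697 0 0 0; -.00372 .00929 0 0 0; -.00465 .01161 0 0 0'|grep -E "pos|forc"
python3 -m inch '-.00093 .00232 0 0 0; -.00186 .00464 0 0 0; -.00279 .00697 0 0 0; -.00372 .00929 0 0 0; -.00465 .01161 0 0 0'|grep -E "pos|forc"
python3 -m inch '-.00093 .00232 0 0 0; -.00186 .00464 0 0 0; -.00279 .00697 0 0 0; -.00372 .00929 0 0 0; -.00465 .01161 0 0 0'|grep -E "pos|forc"
python3 -m inch '-.00093 .00232 0 0 0; -.00186 .00464 0 0 0; -.00279 .00697 0 0 0; -.00372 .00929 0 0 0; -.00465 .01161 0 0 0'|grep -E "clo|pos|forc"
python3 ball.py 12
python3 -c "
from h import *
s=arm.observe();print(s['position'][:2]+.1137*np.array([np.cos(np.radians(18)),np.sin(np.radians(18))]),H(-.062,.1264-.050))"
```

```text
position: [0.3612, -0.0616, 0.3669]
force: [-0.2, 0.1, -0.4]
gripper_force: 35.0
position: [0.3602, -0.0746, 0.3667]
force: [0.3, 0.1, -0.4]
gripper_force: 35.0
position: [0.3594, -0.087, 0.3667]
force: [0.1, -0.9, -0.5]
gripper_force: 35.0
position: [0.3586, -0.0995, 0.3667]
force: [-0.2, -0.0, -0.1]
gripper_force: 35.0
clock: 40.95
position: [0.3577, -0.112, 0.3667]
force: [-0.1, 0.4, -0.5]
gripper_force: 35.0
top [([211.9, 279.2], 0.52)]
side [([172.3, 289.7], 0.68)]
(array([ 0.4665, -0.0759,  0.2016]), np.float64(0.008169669741696176))
model ball [ 0.4659 -0.0768  0.1925] top px 213.90870357438618 279.0723017869931 side px 175.27339487142876 288.149067917509 force [-0.5557 -0.4715 -0.6476] g 34.998047947883606 w 0.1924294477826185
[ 0.4659 -0.0767] [ 0.4659 -0.0767]
```

View pics/c12.png

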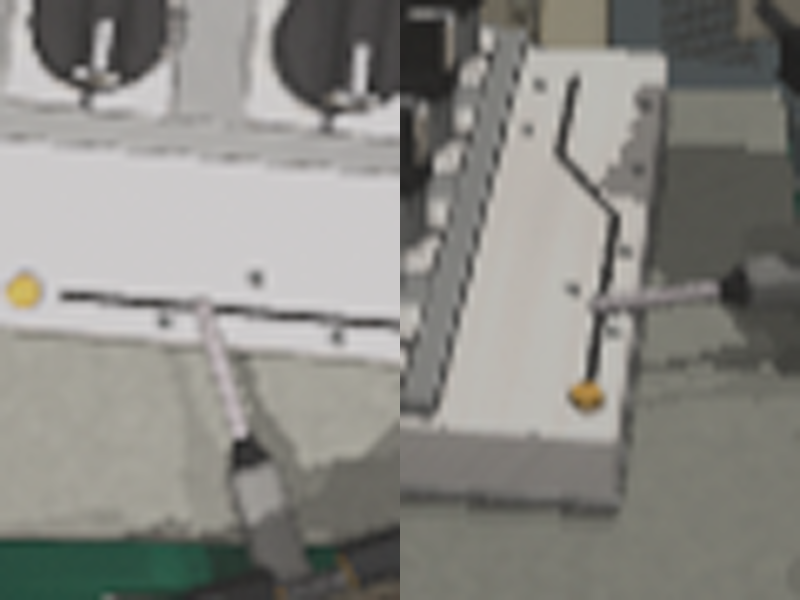

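```bash
python3 -m inch '-.00093 .00232 0 0 0; -.00186 .00464 0 0 0; -.00279 .00697 0 0 0; -.00372 .00929 0 0 0; -.00465 .01161 0 0 0'|grep -E "pos|forc|wid"
python3 -m inch '-.00093 .00232 0 0 0; -.00186 .00464 0 0 0; -.00279 .00697 0 0 0; -.00372 .00929 0 0 0; -.00465 .01161 0 0 0'|grep -E "pos|forc|wid"
python3 -m inch '-.00093 .00232 0 0 0; -.00186 .00464 0 0 0; -.00279 .00697 0 0 0; -.00372 .00929 0 0 0; -.00465 .01161 0 0 0'|grep -E "pos|forc|wid"
python3 -m inch '-.00093 .00232 0 0 0; -.00186 .00464 0 0 0; -.00279 .00697 0 0 0; -.00372 .00929 0 0 0; -.00465 .01161 0 0 0'|grep -E "pos|forc|wid"
python3 ball.py 13
python3 -c "
from h import *
s=arm.observe();print(s['position'][:2]+.1137*np.array([np.cos(np.radians(18)),np.sin(np.radians(18))]),H(-.062,.1264-.100))"
```

```text
position: [0.3569, -0.1245, 0.3667]
force: [-0.6, 0.2, 0.5]
width: 0.192
gripper_force: 35.0
position: [0.3561, -0.1369, 0.3667]
force: [0.0, 0.4, -0.3]
width: 0.191
gripper_force: 35.0
position: [0.3552, -0.1494, 0.3667]
force: [0.7, -0.2, 0.1]
width: 0.194
gripper_force: 35.0
position: [0.3544, -0.1619, 0.3667]
force: [-0.4, 0.7, -0.2]
width: 0.197
gripper_force: 35.0
top [([217.5, 301.7], 0.6)]
side [([167.4, 290.4], 0.55), ([162.3, 326.2], 0.39)]
(array([ 0.4595, -0.13  ,  0.1851]), np.float64(0.0015971338117375447))
model ball [ 0.4625 -0.1267  0.1925] top px 215.89999715333525 300.87720909347547 side px 165.47334921264638 289.64570158664594 force [-0.3206  0.0525 -0.4888] g 34.997960329055786 w 0.19268009832197683
[ 0.4625 -0.1266] [ 0.4627 -0.1266]
```

```bash
python3 -m inch '-.00093 .00232 0 0 0; -.00186 .00464 0 0 0; -.00279 .00697 0 0 0; -.00372 .00929 0 0 0; -.00465 .01161 0 0 0'|grep -E "pos|force:|wid"
python3 -m inch '-.00093 .00232 0 0 0; -.00186 .00464 0 0 0; -.00279 .00697 0 0 0; -.00372 .00929 0 0 0; -.00465 .01161 0 0 0'|grep -E "pos|force:|wid"
python3 -m inch '-.00093 .00232 0 0 0; -.00061 .0048 0 0 0; -.00029 .00728 0 0 0; .00003 .00976 0 0 0; .00035 .01224 0 0 0'|grep -E "pos|force:|wid"
python3 -m inch '.00032 .00248 0 0 0; .00063 .00496 0 0 0; .00095 .00744 0 0 0; .00126 .00992 0 0 0; .00158 .0124 0 0 0'|grep -E "pos|force:|wid"
python3 -m inch '.00032 .00248 0 0 0; .00063 .00496 0 0 0; .00095 .00744 0 0 0; .00126 .00992 0 0 0; .00158 .0124 0 0 0'|grep -E "pos|force:|wid"
python3 ball.py 14
python3 -c "
from h import *
s=arm.observe();print(s['position'][:2]+.1137*np.array([np.cos(np.radians(18)),np.sin(np.radians(18))]),H(-.062,-.001),H(-.0346,-.051))"
```

```text
position: [0.3535, -0.1744, 0.3667]
force: [0.0, -0.6, -0.9]
width: 0.19
gripper_force: 35.0
position: [0.3527, -0.1868, 0.3667]
force: [1.0, -0.3, -0.4]
width: 0.19
gripper_force: 35.0
position: [0.357, -0.1983, 0.3667]
force: [0.1, 0.9, -0.1]
width: 0.189
gripper_force: 35.0
position: [0.3622, -0.2097, 0.3667]
force: [-0.4, 0.5, -0.6]
width: 0.19
gripper_force: 35.0
position: [0.3676, -0.221, 0.3667]
force: [0.9, -0.5, -0.1]
width: 0.186
gripper_force: 35.0
top [([210.4, 328.3], 0.46)]
side [([154.7, 284.6], 0.71), ([138.4, 256.3], 0.71)]
(array([ 0.4765, -0.1901,  0.1903]), np.float64(4.0855463098383406e-05))
model ball [ 0.4757 -0.1858  0.1925] top px 210.72747610498564 326.67444447380217 side px 154.706576672177 284.9154386435529 force [-0.3882  0.19    0.057 ] g 34.99814808368683 w 0.190404505019673
[ 0.4756 -0.1857] [ 0.4609 -0.1539] [ 0.4849 -0.2056]
```

View pics/c14.png

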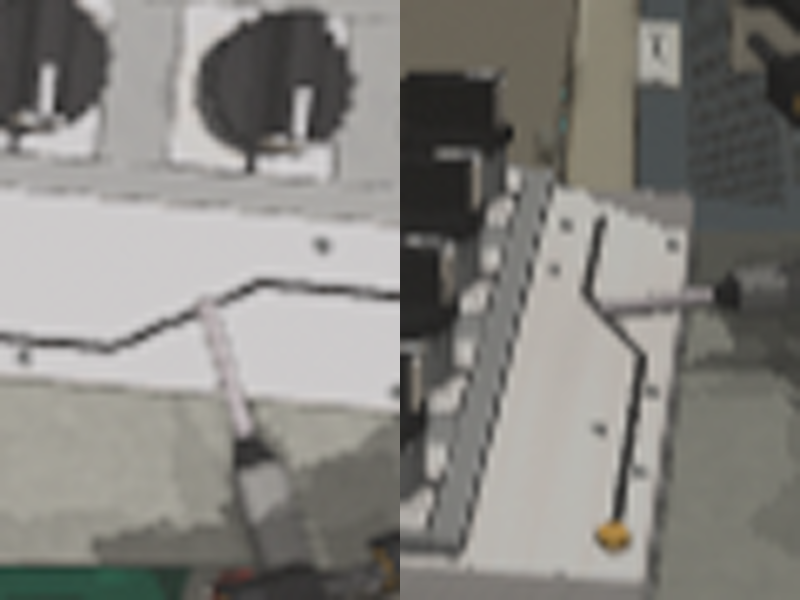

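```bash
python3 -m inch '.00032 .00248 0 0 0; .00063 .00496 0 0 0; .00095 .00744 0 0 0; .00126 .00992 0 0 0; .00158 .0124 0 0 0'|grep -E "pos|force:|wid"
python3 -m inch '.00032 .00248 0 0 0; .00063 .00496 0 0 0; .00095 .00744 0 0 0; .00052 .00982 0 0 0; -.00041 .01214 0 0 0'|grep -E "pos|force:|wid"
python3 -m inch '-.00093 .00232 0 0 0; -.00186 .00464 0 0 0; -.00279 .00697 0 0 0; -.00372 .00929 0 0 0; -.00465 .01161 0 0 0'|grep -E "pos|force:|wid"
python3 -m inch '-.00093 .00232 0 0 0; -.00186 .00464 0 0 0; -.00279 .00697 0 0 0; -.00372 .00929 0 0 0; -.00465 .01161 0 0 0'|grep -E "pos|force:|wid"
python3 ball.py 15
python3 -c "
from h import *
s=arm.observe();w=s['position'][:2]+.1137*np.array([np.cos(np.radians(18)),np.sin(np.radians(18))]);print(w,np.array([[np.cos(HY),np.sin(HY)],[-np.sin(HY),np.cos(HY)]])@(w-HC))"
```

```text
position: [0.3729, -0.2323, 0.3667]
force: [-0.7, 0.9, 0.1]
width: 0.192
gripper_force: 35.0
position: [0.3763, -0.244, 0.3667]
force: [-0.5, -0.0, -0.5]
width: 0.195
gripper_force: 35.0
position: [0.3753, -0.2565, 0.3667]
force: [-0.1, 0.1, 0.3]
width: 0.192
gripper_force: 35.0
position: [0.3745, -0.2689, 0.3667]
force: [0.1, 0.1, -0.9]
width: 0.187
gripper_force: 35.0
top [([208.9, 348.5], 0.57)]
side [([145.8, 282.9], 0.56), ([166.0, 247.5], 0.34), ([121.0, 262.5], 0.16)]
(array([ 0.4816, -0.2356,  0.1946]), np.float64(0.0011859843501756963))
model ball [ 0.4826 -0.2338  0.1925] top px 208.18253097284727 347.43907164631923 side px 146.7538056013086 282.72556997959816 force [-0.4004 -0.505  -0.6719] g 34.9980890750885 w 0.19384877120972666
[ 0.4826 -0.2337] [-0.0351 -0.0791]
```

View pics/c15.png

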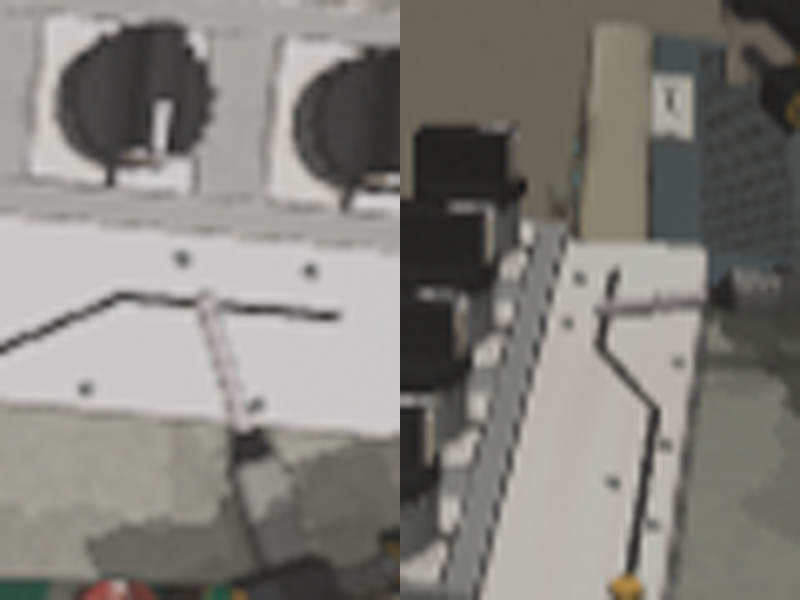

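```bash
python3 -m inch '-.00115 .00223 0 0 0; -.0023 .00446 0 0 0; -.00345 .0067 0 0 0; -.0046 .00893 0 0 0; -.00575 .01117 0 0 0'|grep -E "pos|force:|wid"
python3 -m inch '-.00093 .00232 0 0 0; -.00186 .00464 0 0 0; -.00279 .00697 0 0 0; -.00372 .00929 0 0 0; -.00465 .01161 0 0 0'|grep -E "pos|force:|wid"
python3 -m inch '-.00093 .00232 0 0 0; -.00186 .00464 0 0 0; -.00279 .00697 0 0 0; -.00372 .00929 0 0 0; -.00465 .01161 0 0 0'|grep -E "pos|force:|wid"
python3 -m inch '-.00093 .00232 0 0 0; -.00186 .00464 0 0 0; -.00279 .00697 0 0 0; -.00372 .00929 0 0 0'|grep -E "pos|force:|wid"
python3 ball.py 16
python3 -c "
from h import *
s=arm.observe();w=s['position'][:2]+.1137*np.array([np.cos(np.radians(18)),np.sin(np.radians(18))]);print(s['clock'],w,np.array([[np.cos(HY),np.sin(HY)],[-np.sin(HY),np.cos(HY)]])@(w-HC))"
```

```text
position: [0.3724, -0.2814, 0.3667]
force: [-0.5, 1.3, 0.4]
width: 0.193
gripper_force: 35.0
position: [0.3716, -0.2938, 0.3667]
force: [-0.1, -0.0, -0.7]
width: 0.19
gripper_force: 35.0
position: [0.3708, -0.3063, 0.3667]
force: [0.5, 0.4, -0.1]
width: 0.192
gripper_force: 35.0
position: [0.3701, -0.3163, 0.3667]
force: [-0.3, -0.1, -0.0]
width: 0.198
gripper_force: 35.0
top [([206.9, 368.7], 0.68), ([175.6, 301.7], 0.28)]
side [([118.9, 263.4], 0.6), ([141.1, 284.4], 0.54)]
(array([ 0.5122, -0.253 ,  0.2677]), np.float64(0.052012829991423176))
model ball [ 0.4782 -0.2811  0.1925] top px 210.57284268851342 367.7393715741896 side px 139.58063198931632 284.56918114404596 force [ 0.0336 -0.7472 -0.1382] g 34.998119473457336 w 0.19209475361000294
50.35 [ 0.4782 -0.281 ] [-0.0364 -0.1266]
```

View pics/c16.png

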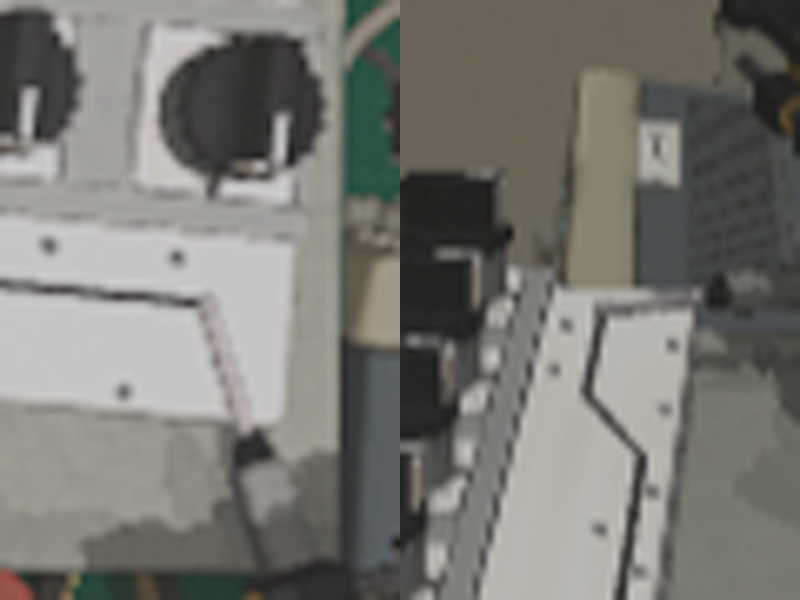

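```bash
python3 -m inch '-.00093 .00232 0 0 0; -.00093 .00232 0 0 0; -.00093 .00232 -.02 0 0; -.00093 .00232 -.05 0 0; -.00093 .00232 -.085 0 0'|grep -E "pos|force:|wid"
python3 -m inch '.012 -.037 0 0 0; .024 -.075 0 0 0; .036 -.112 0 0 0; .049 -.149 0 0 0; .061 -.187 0 0 0'|grep -E "pos|force:|wid"
python3 -m inch '.012 -.037 0 0 0; .024 -.075 0 0 0; .036 -.112 0 0 0; .049 -.149 0 0 0; .061 -.187 0 0 0'|grep -E "pos|force:|wid"
python3 -m inch '0 0 0 .12 0; 0 0 0 .24 0; 0 0 0 .361 0; 0 0 0 .361 0'|grep -E "pos|force:|wid"
python3 -c "
from h import *
togo([.4745,.158,.341],-2.7)"
```

```text
position: [0.3696, -0.3183, 0.452]
force: [0.5, 0.3, -0.6]
width: 0.191
gripper_force: 35.0
position: [0.3699, -0.1204, 0.4519]
force: [0.7, 1.1, -0.3]
width: 0.191
gripper_force: 35.0
position: [0.3702, 0.0763, 0.4519]
force: [0.6, 0.3, -0.8]
width: 0.188
gripper_force: 35.0
position: [0.3705, 0.0749, 0.4517]
force: [-0.1, 0.3, -1.4]
width: 0.197
gripper_force: 35.0
pos [0.3705 0.0749 0.4517] head -2.8 tilt [-0.0001 -0.0001] j7 -1.96 t 52.2
shift [ 0.0998 -0.0881  0.1107] roll -0.002 j7 then -1.96
```

```bash
python3 -m inch '.033 -.03 0 0 0; .066 -.06 0 0 0; .0998 -.0881 0 0 0; .0998 -.0881 .02 0 0; .0998 -.0881 .05 0 0'|grep -E "pos|force:|wid"
python3 -m inch '0 0 .02 0 0; 0 0 .03 0 0; 0 0 .04 0 0; 0 0 .04 0 0'|grep -E "pos|force:|wid"
python3 -c "
from h import *
togo([.4745,.158,.341],-2.7)"
python3 ball.py 17
```

```text
position: [0.4758, 0.1593, 0.4019]
force: [-0.1, -0.7, -1.3]
width: 0.192
gripper_force: 35.0
position: [0.4743, 0.158, 0.3611]
force: [-0.4, 0.1, -1.5]
width: 0.192
gripper_force: 35.0
pos [0.4743 0.158  0.3611] head -2.6 tilt [-0.001  -0.0005] j7 -2.13 t 53.1
shift [ 0.0002 -0.      0.0201] roll 0.001 j7 then -2.13
top [([157.7, 179.3], 0.57)]
side [([251.3, 261.8], 0.5), ([232.6, 228.4], 0.45)]
(array([0.5531, 0.1583, 0.1579]), np.float64(0.07665167758848924))
model ball [0.5886 0.153  0.1886] top px 157.2754399239477 178.98606918510765 side px 233.8859208327794 224.96433571537335 force [ 0.4815 -0.0626 -0.3731] g 34.9977171421051 w 0.19151427353728293
```

```bash
python3 -m inch '0 0 .01 0 0; 0 0 .016 0 0; 0 0 .019 0 0; 0 0 .019 0 0; 0 0 .019 0 0'|grep -E "pos|force:|wid"
python3 -m inch '0 0 .001 0 0; 0 0 .001 0 0; 0 0 .001 0 0'|grep -E "pos|force:|wid"
python3 -m inch '0 0 0 0 .03; 0 0 0 0 .03; 0 0 0 0 .05; 0 0 0 0 .05; 0 0 0 0 .05' | grep -E "pos|force:|wid"
python3 -m inch '0 0 -.03 0 .05; 0 0 -.07 0 .05; 0 0 -.11 0 .05; 0 0 -.15 0 .05; -.05 0 -.18 0 .05' | grep -E "pos|force:|wid"
python3 -m inch '-.03 .04 0 0 .05; -.05 .08 0 0 .05; -.06 .12 0 0 .05; -.06 .16 0 0 .05; -.06 .16 0 0 .05' | grep -E "clo|pos|force:|wid"
python3 - <<'E'
from h import *
t=save("top","t18.png")
for c in("top","side"):
  if c=="side":save(c,"s18.png")
  for q in("probe","probe_ball","heatsink","ferrite","mat"):
    print(q,c,[(np.round(r["point"],1).tolist(),round(r["conf"],2)) for r in arm.place_of(c,q)][:3])
for q in"heatsink","ferrite": 
  for r in arm.silhouettes("top",q)[:1]: print(q,at("top",r["point"],.16))
g=t[140:240,155:205].astype(int).sum(2)
for q in arm.silhouettes("top","probe")[:1]:
    ys,xs=np.nonzero(q["region"]);w=np.array([at("top",(y,x),.166)[:2] for y,x in zip(ys,xs)])
    c=w.mean(0);v=np.linalg.svd(w-c)[2][0];p=(w-c)@v;print("probe axis",np.degrees(np.arctan(v[1]/v[0])),c+v*p.min(),c+v*p.max(),len(ys))
E
```

```text
position: [0.4745, 0.1581, 0.3426]
force: [-0.2, 0.2, -0.3]
width: 0.192
gripper_force: 35.0
position: [0.4745, 0.1581, 0.3418]
force: [-0.2, 0.2, -0.3]
width: 0.192
gripper_force: 35.0
position: [0.4744, 0.1581, 0.3417]
force: [-0.1, 0.9, -0.2]
width: 0.524
gripper_force: 0.0
position: [0.4344, 0.1595, 0.5199]
force: [0.8, 1.2, 0.2]
width: 0.547
gripper_force: 0.0
clock: 55.65
position: [0.3632, -0.0013, 0.5177]
force: [0.3, 0.6, 0.0]
width: 0.548
gripper_force: 0.0
probe top [([216.3, 178.9], 0.68)]
probe_ball top [([171.7, 179.2], 0.89)]
heatsink top [([192.1, 308.8], 0.7), ([172.9, 139.5], 0.5)]
ferrite top []
mat top [([188.1, 180.5], 0.94), ([207.3, 365.4], 0.5)]
probe side [([253.2, 287.8], 0.55), ([138.3, 257.0], 0.42)]
probe_ball side [([245.4, 240.3], 0.66), ([120.0, 263.8], 0.59), ([250.2, 289.0], 0.2)]
heatsink side [([286.9, 232.7], 0.71)]
ferrite side [([286.2, 291.1], 0.7)]
mat side [([252.4, 262.8], 0.56)]
heatsink [0.555  0.2613 0.16  ]
ferrite [0.467  0.2585 0.16  ]
probe axis -65.7823442816049 [ 0.5403 -0.2829] [ 0.5622 -0.3316] 390
```

```bash
python3 - <<'E'
from h import *
print(at("top",(216.3,178.9),.158),at("top",(171.7,179.2),.166),tri((171.7,179.2),(245.4,240.3)),tri((216.3,178.9),(253.2,287.8)))
t=cv2.imread("pics/t18.png")[140:235,155:205].astype(int).sum(2)
for th in(230,300):
  ys,xs=np.nonzero(t[5:90,12:40]>th)
  w=np.array([at("top",(y+145,x+167),.17)[:2] for y,x in zip(ys,xs)])
  c=w.mean(0);v=np.linalg.svd(w-c)[2][0];p=(w-c)@v;print(th,len(ys),np.degrees(np.arctan(v[1]/v[0])),c+v*p.min(),c+v*p.max())
for y in range(0,95,3): print(y+140,''.join("#" if a>300 else "+" if a>190 else "." for a in t[y]))
E
```

```text
[0.4542 0.154  0.158 ] [0.558  0.1553 0.166 ] (array([0.5584, 0.1559, 0.1628]), np.float64(0.0003486714947861276)) (array([0.4584, 0.1558, 0.1476]), np.float64(0.008962295289384067))
230 338 -4.8243353017732336 [0.623  0.1488] [0.4432 0.164 ]
300 296 -5.715081316696897 [0.6232 0.1466] [0.4432 0.1646]
140 +++...............................................
143 ##################################################
146 ######+..................+++++####################
149 ######..........................................+#
152 ######..........................................##
155 ######..........................................##
158 #####+..........................................##
161 #####..........................................+##
164 #####..........................................+##
167 #####.........................+................###
170 ####+................+###+.....................###
173 ####..................###.....................+###
176 ####.................+###.....................####
179 ####.................+##+.....................####
182 ###+.................###
[... 261 characters left out ...]
.......+#######+...................#####
200 ##...............########....................#####
203 ##...............+#######...................######
206 #+...............#######+...................######
209 #...............+#######+...................######
212 #...............+#######+..................+######
215 #...............########...................#######
218 +...............########...................#######
221 ................+######+...................#######
224 ..........................................+#######
227 .................+.+......................########
230 ..........................................########
233 +++............########...................########
```

```bash
python3 - <<'E'
from h import *
b=at("top",(171.6,178.3),.166)[:2];r=at("top",(234,173.8),.17)[:2];h1=at("top",(194,176.2),.174)[:2];h2=at("top",(221,174.6),.174)[:2]
a=np.degrees(np.arctan2(*(b-r)[::-1]));a2=np.degrees(np.arctan2(*(h1-h2)[::-1]));print(b,r,h1,h2,np.linalg.norm(b-r),a,a2)
th=np.radians((a+a2)/2);u=np.array([np.cos(th),np.sin(th)])
o=b-.1025*u;print("o",o, "h mid",(h1+h2)/2)
print("off mat far corner px",pix("top",[.411,.156,.158]))
togo([*(o-.012*u),.40],np.degrees(th))
E
```

```text
[0.5581 0.1574] [0.4138 0.1623] [0.5057 0.1591] [0.4438 0.1607] 0.1443798657782551 -1.9383895636203081 -1.488078809935431
o [0.4557 0.1605] h mid [0.4748 0.1599]
off mat far corner px (np.float64(234.86169711338076), np.float64(177.4363830207412))
pos [0.3641 0.0032 0.5174] head -2.7 tilt [-0.0001 -0.    ] j7 -1.76 t 56.4
shift [ 0.072  -0.1612  0.1174] roll -0.017 j7 then -1.78
```

```bash
python3 -m inch '.02 -.04 0 0 .05; .04 -.08 0 0 .05; .06 -.12 0 0 .05; .073 -.1612 0 -.015 .05; .073 -.1612 .03 -.015 .05'|grep -E "pos|force:|wid"
python3 -m inch '0 0 .04 0 .05; 0 0 .08 0 .05; 0 0 .115 0 .05; 0 0 .115 0 .05'|grep -E "pos|force:|wid"
python3 - <<'E'
from h import *
togo([.445,.1608,.3405],-1.8)
save("top","t19.png");save("side","s19.png")
for c in "top","side": print([(np.round(r["point"],1).tolist(),round(r["conf"],2)) for r in arm.place_of(c,"probe_ball")][:2])
E
```

```text
position: [0.4463, 0.1666, 0.4895]
force: [0.3, -1.5, -1.1]
width: 0.545
gripper_force: 0.0
position: [0.4433, 0.1599, 0.3687]
force: [-0.2, -0.8, 0.5]
width: 0.545
gripper_force: 0.0
pos [0.4433 0.1599 0.3687] head -1.8 tilt [-0.0074 -0.0031] j7 -2.14 t 57.3
shift [ 0.0019 -0.001   0.0281] roll -0.001 j7 then -2.14
[]
[([245.6, 241.4], 0.71), ([138.7, 256.3], 0.68)]
```

```bash
python3 -m inch '.001 -.001 .01 0 .05; .001 -.001 .02 0 .05; .001 -.001 .025 0 .05; .001 -.001 .025 0 .05'|grep -E "pos|force:|wid"
python3 -m inch '0 0 0 0 .03; 0 0 0 0 0; 0 0 0 0 0; 0 0 0 0 0; 0 0 0 0 0' 35 |grep -E "pos|force:|wid"
python3 -m inch '0 0 0 0 0; 0 0 -.01 0 0; 0 0 -.02 0 0; 0 0 -.02 0 0; 0 0 -.02 0 0'|grep -E "pos|force:|wid"
python3 - <<'E'
from h import *
togo([.4745,.158,.3405],-2.7)
t=save("top","t20.png");save("side","s20.png")
for c in "top","side": print([(np.round(r["point"],1).tolist(),round(r["conf"],2)) for r in arm.place_of(c,"probe_ball")][:2])
s=arm.observe();M=R.from_rotvec(s["ee_rot"]).as_matrix();print(pix("top",s["position"]+M@[.1137,0,.1742]))
t=t.astype(int).sum(2)
for y in range(146,200,2): print(y,''.join("#" if a>300 else "+" if a>190 else "." for a in t[y,155:205]))
E
```

```text
position: [0.4454, 0.1615, 0.3466]
force: [0.6, 0.6, 0.5]
width: 0.548
gripper_force: 0.0
position: [0.4457, 0.1617, 0.3476]
force: [0.3, 0.2, -0.6]
width: 0.19
gripper_force: 35.0
position: [0.4458, 0.1618, 0.368]
force: [0.2, 0.4, -0.8]
width: 0.185
gripper_force: 35.0
pos [0.4458 0.1618 0.368 ] head -1.9 tilt [0.0011 0.0004] j7 -2.14 t 58.9
shift [0.0288 0.0029 0.0275] roll 0.015 j7 then -2.13
[([170.9, 177.7], 0.54)]
[([235.3, 237.8], 0.66), ([288.1, 233.1], 0.28)]
(np.float64(169.99222607982276), np.float64(176.04226720300105))
146 ######+.................+++#######################
148 ######..........................................##
150 ######..........................................##
152 ######..........................................##
154 ######..........................................##
156 ######..........................................##
158 #####+..........................................##
160 #####..........................................+##
162 #####..........................................+##
164 #####..........................................+##
166 #####..
[... 223 characters left out ...]
..........###.......................####
176 ####................###.......................####
178 ####................###.......................####
180 ####...............+###.......................####
182 ###+...............+###.......................####
184 ###................+###......................+####
186 ###................###+......................+####
188 ###................###+......................+####
190 ###..........................................+####
192 ###..........................................+####
194 ##+.............+######+.....................+####
196 ##..............+######+.....................+####
198 ##.............++######+....................+#####
```

```bash
python3 -m inch '.01 .001 0 0 0; .02 .002 0 .015 0; .0288 .0029 0 .015 0; .0288 .0029 0 .015 0; .0288 .0029 .01 .015 0'|grep -E "pos|force:|wid"
python3 -m inch '0 0 .006 0 0; 0 0 .0095 0 0; 0 0 .0095 0 0; 0 0 .0095 0 0'|grep -E "pos|force:|wid"
python3 -m inch '0 0 0 0 .03; 0 0 0 0 .03; 0 0 0 0 .05; 0 0 0 0 .05; 0 0 0 0 .05' | grep -E "pos|force:|wid"
python3 -m inch '0 0 -.03 0 .05; 0 0 -.07 0 .05; 0 0 -.11 0 .05; 0 0 -.15 0 .05; 0 0 -.17 0 .05' | grep -E "pos|force:|wid"
python3 -m inch '-.04 .04 0 0 .05; -.08 .08 0 0 .05; -.1 .12 0 0 .05; -.11 .16 0 0 .05; -.11 .16 0 0 .05' | grep -E "clo|pos|force:|wid"
python3 - <<'E'
from h import *
t=save("top","t21.png");save("side","s21.png")
P={c:{q:[(np.round(r["point"],1).tolist(),round(r["conf"],2)) for r in arm.place_of(c,q)][:2] for q in("probe","probe_ball","heatsink","ferrite")} for c in("top","side")}
print(P)
t=t.astype(int).sum(2)
for y in range(140,240,3): print(y,''.join("#" if a>300 else "+" if a>190 else "." for a in t[y,155:205]))
print(pix("top",[.5157+.0730,.1561-.0034,.166]), "heatsink/ferrite diff",[np.abs(cv2.imread("pics/t21.png").astype(int)-cv2.imread("pics/t1.png" if 0 else "pics/top0.png"))[a:b,c:d].mean() for a,b,c,d in((160,182,125,152),(202,224,122,147))])
E
```

```text
position: [0.475, 0.158, 0.3578]
force: [-0.8, 1.4, -0.7]
width: 0.19
gripper_force: 35.0
position: [0.4741, 0.158, 0.3477]
force: [-0.6, -0.5, -0.5]
width: 0.19
gripper_force: 35.0
position: [0.4744, 0.1579, 0.3479]
force: [-0.2, -0.2, -0.5]
width: 0.526
gripper_force: 0.0
position: [0.4745, 0.1581, 0.5216]
force: [0.6, 0.2, -0.4]
width: 0.548
gripper_force: 0.0
clock: 61.5
position: [0.3546, -0.0016, 0.5182]
force: [-0.4, 1.1, 0.1]
width: 0.544
gripper_force: 0.0
{'top': {'probe': [([204.6, 180.1], 0.9), ([214.3, 293.9], 0.7)], 'probe_ball': [([157.8, 182.4], 0.93)], 'heatsink': [([173.0, 137.1], 0.71), ([218.8, 313.5], 0.7)], 'ferrite': [([212.8, 133.4], 0.51)]}, 'side': {'probe': [([249.8, 274.6], 0.9), ([159.2, 292.2], 0.72)], 'probe_ball': [([242.9, 227.2], 0.93)], 'heatsink': [([177.7, 287.1], 0.69), ([285.9, 231.9], 0.64)], 'ferrite': [([287.5, 289.5], 0.63), ([251.5, 260.9], 0.44)]}}
140 +++...............................................
143 ##################################################
146 ######+..................+++++####################
149 ######...................
[... 1124 characters left out ...]
#
212 #..........................................+######
215 #...................+......................#######
218 +..................++......................#######
221 .................+#######..................#######
224 ..........................................+#######
227 ..........................................########
230 ..........................................########
233 +++.......................................########
236 ########################################+#########
239 ##################################################
(np.float64(158.5738471950305), np.float64(180.77330930250804)) heatsink/ferrite diff [np.float64(5.566778900112234), np.float64(6.357575757575757)]
```

```bash
python3 -c "
from cell import arm
print(arm.sign_off())"
```

```text
the job is handed in; nothing more can be done
None
```

The job is handed in: all four canister caps are on their stops, the whole seam was swept at 2.5 cm/s with the ball about half a millimetre above it (within about 2 mm of the line), and the probe lies lengthwise mid-mat. It was found about 3 cm off after I first laid it down, so I re-laid it. The heatsink and ferrite were not moved, and the hand was held level rather than tilted.

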